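Set a lean rack with its turnbuckle and load it with framed glass panes

ROBOT

A 7-joint arm with a two-finger parallel gripper is mounted at the origin on a cart in front of the work surface, level with it; the furniture and walls round the work are solid. World frame = base frame: x ahead of the robot, y to its left, z up, the work surface at z = 0. Lengths are in m, angles in rad, forces in N, time in s.
With the tool pointing down it reaches from about 0.35 to 0.9 m from the base axis. Payload 8.1 kg.
Tool frame: the origin (TCP) lies midway between the tips of the shut fingers; the grasp point (between the pads) lies arm.tcp_to_grasp behind it (arm.tcp_to_grasp is the distance from the TCP to the grasp point, in m); z points along the fingers, y is the line along which they close (so a half turn about z gives the same grasp; the last joint's range is limited). The gripper opens to 92 mm and grips with 3 to 60 N. Pads are 19 mm wide; open, the fingers measure 130 mm over their backs; the gripper's body (75 mm by 190 mm) begins 47 mm behind the grasp point.
Start: joints at [1.003, 0.434, 0.025, 1.573, -0.012, 1.134, -0.075], TCP at [0.28, -0.559, 0.227] pointing down, gripper open.
Joint ranges: [-2.62, 2.62], [-0.44, 2.09], [-1.27, 1.32], [0.08, 2.57], [-1.32, 4.46], [0.12, 2], [-2.74, 2.74]. Speed limits (rad/s): [2.22, 2.22, 3.01, 3.01, 3.14, 3.14, 3.14].

INTERFACE

Orientations are given as a rotation vector (axis times angle).
In Python, from cell import observe, get_image, arm gives the robot as it stands. The module is installed in compiled form; this text tells all that it offers.
- The arm moves only by the tool drive_tool, never from a script. Its argument "steps" is a list of rows, each a list of 5 numbers: the closure, from 0 (fully open) to 1 (shut), then the shift along the world's x, y, z in mm, then the turn about the world's z in rad. In form: [[hand, x, y, z, roll], ...]. A call has 1 to 20 rows; each row shifts and turns the commanded pose from where the row before left it; what a row does not reach is not made up. A row lasts 1/12 s, in which the tool goes at most 41.7 mm and 7.16 degrees, less where a joint would pass 70% of its speed; a pose out of reach is approached as far as the arm can. A call with a gripper value outside its range is refused whole. The fingers move at their own pace and stop on an object; "grip_force" is the grip in N (left out, the last holds). Time passes only in rows, so rows that do not move let the fingers close. It gives the time, the measured TCP pose, the force, the opening and the grip force at its end, in the units of the state.
- observe(): the state, without advancing time (a new reading comes with each control period).
- get_image(name): name is "side" or "top"; returns a dict with "image" (480x640x3 uint8, red, green, blue), "vfov" (degrees; the focal length in pixels is half the picture's height over the tangent of half this angle, whatever the lens; pixels are square), "cx", "cy" (the principal point, pixels), "k1" (the pictures are not rectified: a ray, as slopes to the right and down, at radius r is drawn at 1 + k1 r^2 times it, then the intrinsics apply), "xyz" and "attitude" of the camera in the world. Camera axes: x right, y down, z forward; pixel columns grow to the right and rows downward; lengths in m; the calibration is good to about 2 mm. A picture is of the moment at which its call begins. There is no depth.
- arm.sign_off(): hands the job in; it is judged then, once.
The state is a dict: "clock": time; "joints": joint angles; "dq": joint speeds; "joint_efforts": joint torques, N m; "position": TCP position; "ee_rot": TCP orientation; "force": force on the tool from outside, world axes, zero at the start; "ft_torque": the same for the moment, N m; "width": opening from 0.0 (shut) to 1.0 (fully open); "gripper_force": force on a finger pad.
Only numpy, scipy, OpenCV 4.12 (cv2) and the standard library are available. Lean on these libraries where they do the work, as an engineer would, in place of code of your own. Each camera call takes 0.05 s, during which the arm holds its last target. There are 200 camera calls.

TASK

Turn the brass turnbuckle of the lean rack to draw its ends in until the backrest leans at the green 20 degree mark. Then take every pane out of the black carrier and lean it, upright and side by side, flush against the backrest with its foot on the rubber ledge, and finally lay the yellow keeper bar along the ledge, centred, close in front of the panes' feet so that they cannot slide. Handle the panes gently, never let one fall over, and leave the other things on the bench alone.

Things in the scene. Friction and masses are not known exactly. Their poses are not given: they have to be found in the camera images.
- rack: Fixed lean rack. Origin on the bench under the backrest's hinge line, mid-width; x to the back (the way it leans), y along its width. Level black rubber ledge: top z = 18 mm, x -62 to 10, y -145 to 145 mm. Hinge line: x = 0, z = 18. Angle scale at the +y end (y 155 to 172, to 117 high): ticks every 5 degrees, green at 20; red pointer. Turnbuckle at the -y end; its post (x -142) is 101 high.
- backrest (a joint): Drawn-up angle of the backrest, rad: its lean from upright, to the rack's +x, is 0.5325 - this (20 degrees at 0.1835). Moved only by the turnbuckle: = 0.0525 x turnbuckle. Two 8 mm steel rails, 296 mm long along y, at 28 and 72 mm up the backrest from the hinge line, between end bars. The rails' front lies in the plane through the hinge line, tilted by the lean.
- backrest_face (a point): Point in the front plane of the rails, mid-width, 50 mm up from the hinge line. Its x is the plane's normal, away from the panes; its z runs up along the backrest.
- turnbuckle (a joint): Turn of the brass turnbuckle body, rad, 0 (long) to 6; grows by right-hand turning about the rack's +x. Growing draws both threaded rods in and pulls the backrest more upright. Friction about 0.08 N m; stays where it is left.
- turnbuckle_grip (a point): Centre of the turnbuckle: a level ribbed brass cylinder, 24 mm diameter, 60 mm long along the rack's x, 88 mm above the bench, at y = -185 mm of the rack; 8 mm rods at both ends. Grip it from above, closing along the rack's y, and turn by tilting the gripper about the body's axis, in several grips. It spins in place between two thin saddle posts, 14 mm wide, at its ends.
- carrier: Fixed black slotted carrier, 78 x 226 mm. Origin on the bench under its centre, y along its length. Four slots across it at y = -78, -26, +26, +78 mm; slot floor 10 mm high, slot walls 30 mm deep (tops 40 mm above the bench), slot 11 mm wide and 58 mm long. Some slots may be empty.
- keeper: Loose yellow keeper bar, 24 x 250 x 12 mm, long along its own y, with a black upright grip in its middle 16 mm (x) by 22 mm (y), up to 120 mm above its underside: held near its top, the gripper clears the leaning panes. Origin: centre of the underside. Either way round will do. 0.25 kg.
- pane_0: Glass pane in a flat aluminium frame, 8 mm thick (its x) x 52 mm wide (its y) x 120 mm tall (its z), about 0.12 kg; origin at the centre of its lower edge. Front and back are alike. At the start it stands upright in a slot of the carrier, its thickness along the carrier's y. Panes stand 44 mm apart, so open the gripper only part way around one. May be absent.
- pane_1: Glass pane in a flat aluminium frame, 8 mm thick (its x) x 52 mm wide (its y) x 120 mm tall (its z), about 0.12 kg; origin at the centre of its lower edge. Front and back are alike. At the start it stands upright in a slot of the carrier, its thickness along the carrier's y. Panes stand 44 mm apart, so open the gripper only part way around one. May be absent.
- pane_2: Glass pane in a flat aluminium frame, 8 mm thick (its x) x 52 mm wide (its y) x 120 mm tall (its z), about 0.12 kg; origin at the centre of its lower edge. Front and back are alike. At the start it stands upright in a slot of the carrier, its thickness along the carrier's y. Panes stand 44 mm apart, so open the gripper only part way around one. May be absent.
- pane_3: Glass pane in a flat aluminium frame, 8 mm thick (its x) x 52 mm wide (its y) x 120 mm tall (its z), about 0.12 kg; origin at the centre of its lower edge. Front and back are alike. At the start it stands upright in a slot of the carrier, its thickness along the carrier's y. Panes stand 44 mm apart, so open the gripper only part way around one. May be absent.
- solvent_bottle: Loose whitish solvent bottle, 128 mm high; a bystander. Origin near the centre of its underside.
- solder_spool: Loose blue solder spool, 72 x 55 x 28 mm; a bystander. Origin near the centre of its underside.
- loupe: Loose black loupe, 37 mm across, 29 mm high; a bystander. Origin near the centre of its underside.
Not all that is in view belongs to the job. Leave any red look-alike of the pane_1 alone.

How it is judged:
By the outcome, as a careful person would: the job done as asked, in the order asked, and still so for the second after the job is handed in, with the robot touching nothing.
Of pane_0, pane_1, pane_2, pane_3 only 2 to 4 are there at a start; the rules pass over those that are not, and their reading is None.
At some moment in a run one of keeper may be knocked a few centimetres aside while the robot is not near it.
It also fails if it takes over 210 s, if anything falls off the work surface, if the arm or the gripper's body presses on something with over 40 N, if the wrist force passes 120 N, or if a joint passes its speed limit or range.

## Working session

There is one attempt and no reset: what is moved stays moved. The work goes in short steps, Python scripts to look and compute and a tool call to move; the robot and the scene stay as the last step left them, time stands still between calls to the robot, and variables do not carry over. Pictures are saved under pics/ and viewed, at most 14 in all, crops included, and the job is handed in when it is done.

Besides the shell and the picture viewer there is one more tool, called after "Request:" as name(argument=value, ...), one argument or row to a line, values as JSON. drive_tool: Moves the arm, as the interface text tells. Its arguments: {"type":"object","properties":{"steps":{"type":"array"},"grip_force":{"type":"number"}},"required":["steps"]}

```bash
mkdir -p pics
cat > h.py <<'E'
import numpy as np, cv2
from scipy.spatial.transform import Rotation as R
from cell import observe, get_image, arm
def cam(name,save=None):
    c=get_image(name)
    if save: cv2.imwrite(f'pics/{save}.png',c['image'][:,:,::-1])
    return c
def rot(c):
    a=np.array(c['attitude'],float)
    return a if a.shape==(3,3) else R.from_rotvec(a).as_matrix()
def K(c):
    f=240/np.tan(np.radians(c['vfov'])/2); return np.array([[f,0,c['cx']],[0,f,c['cy']],[0,0,1]])
def ray(c,p):
    D=np.array([c['k1'],0,0,0,0.])
    n=cv2.undistortPoints(np.array(p,float).reshape(-1,1,2),K(c),D)[:,0]
    return np.c_[n,np.ones(len(n))]@rot(c).T
def onz(c,p,z):
    d=ray(c,p); o=np.array(c['xyz']); return o+d*((z-o[2])/d[:,2])[:,None]
def proj(c,P):
    q=(np.array(P,float).reshape(-1,3)-c['xyz'])@rot(c)
    D=np.array([c['k1'],0,0,0,0.])
    return cv2.projectPoints(q,np.zeros(3),np.zeros(3),K(c),D)[0][:,0]
E
python3 - <<'E'
from h import *
for n in('top','side'):
    c=cam(n,n+'0'); print({k:v for k,v in c.items() if k!='image'})
print(observe(), arm.tcp_to_grasp)
E
```

```text
{'vfov': 45.163584232770695, 'cx': 327.42551974745453, 'cy': 241.80796203631408, 'k1': 0.04459377947252333, 'xyz': array([0.43233183, 0.06468189, 1.61813436]), 'attitude': array([-2.15108025,  2.18680965, -0.10029705])}
{'vfov': 53.481781189790084, 'cx': 329.4527240847659, 'cy': 244.18221910506367, 'k1': -0.0306070001231827, 'xyz': array([ 0.2898618 , -0.84257269,  0.90603484]), 'attitude': array([-2.24782437,  0.36620027, -0.18051642])}
{'clock': 0.1, 'joints': array([ 1.00344734,  0.43517112,  0.02498781,  1.57401906, -0.01157483,
        1.13396799, -0.07513267]), 'dq': array([ 3.49095893e-06, -8.51187975e-04, -5.14548912e-04, -1.64262276e-03,
       -8.33847591e-04,  5.56379841e-04,  5.97989076e-04]), 'joint_efforts': array([ 2.95024787e-03, -6.69121957e+01,  9.87817682e-01, -3.15146363e+01,
       -6.05117180e-02,  3.73555615e-02,  6.24999325e-05]), 'position': array([ 0.2798576 , -0.55833303,  0.22600753]), 'ee_rot': array([-3.05588977e+00, -7.23006058e-01,  7.52907758e-04]), 'force': array([ 0.3299873 , -0.47651388,  1.19074089]), 'ft_torque': array([ 0.03874322, -0.00576423, -0.01055308]), 'gripper_force': 0.0, 'width': 0.9990907621745646} 0.0188
```

View pics/top0.png

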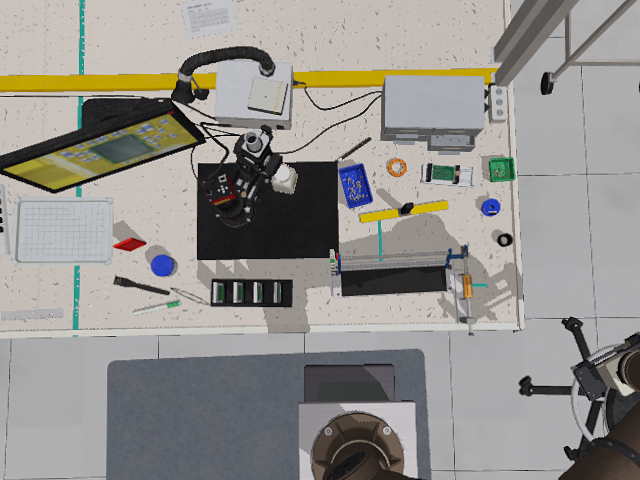

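View pics/side0.png

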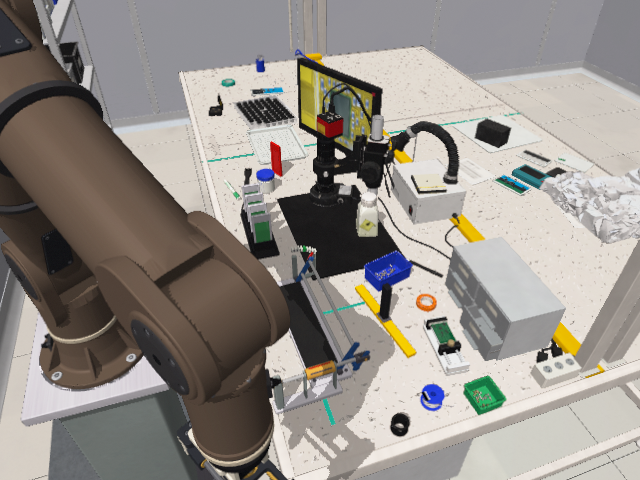

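Run:
```python
import cv2,numpy as np
a=cv2.imread('pics/top0.png')
l=cv2.resize(a[265:320,200:300],None,fx=6,fy=6,interpolation=cv2.INTER_CUBIC)
r=cv2.resize(a[235:335,320:490],None,fx=4.6,fy=4.6,interpolation=cv2.INTER_CUBIC)
cv2.imwrite('pics/c1.png',l);cv2.imwrite('pics/c2.png',r[:460])
```

```text
(no output)
```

View pics/c1.png

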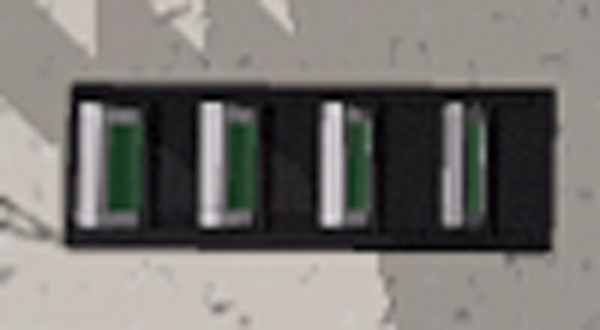

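View pics/c2.png

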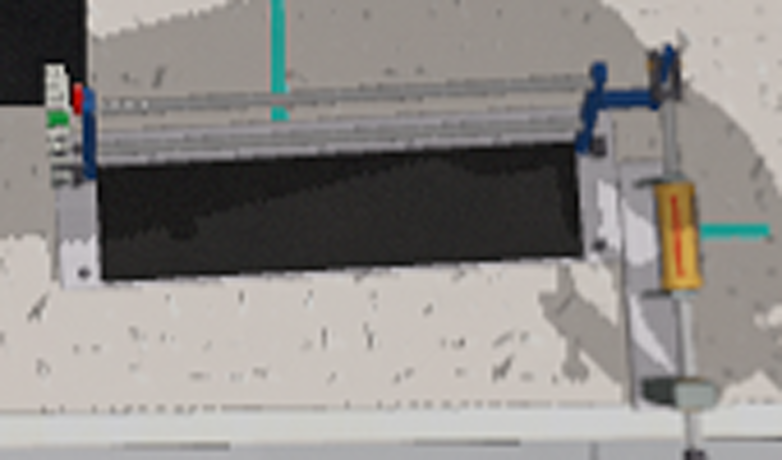

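```bash
cat > m.py <<'E'
from h import *
def edge(g,cols,r0,r1,thr,rev=False):
    # subpixel row where gray crosses thr scanning r0->r1
    P=[]
    for u in cols:
        v=g[r0:r1,u]; 
        i=np.where((v[:-1]<thr)&(v[1:]>=thr))[0]
        if len(i):
            i=i[-1]; P.append((u,r0+i+(thr-v[i])/(v[i+1]-v[i])))
    return np.array(P)
def mm(x): return np.round(np.array(x)*1000,1)
E
python3 - <<'E'
from m import *
c=cam('top'); im=c['image']; g=cv2.cvtColor(im,cv2.COLOR_RGB2GRAY).astype(float)
P=edge(g,range(346,443),280,305,110.); W=onz(c,P,0.018)
k,b=np.polyfit(W[:,1],W[:,0],1); res=W[:,0]-(k*W[:,1]+b); ok=abs(res)<.003
k,b=np.polyfit(W[ok,1],W[ok,0],1); yaw=-np.arctan(k); print('front edge',k,b,'yaw',yaw,ok.sum(),np.std(res[ok]))
# ledge left/right ends along row 285,280
for r in(280,284,288): print(r,im[r,335:348].sum(1)//3, im[r,440:455].sum(1)//3)
hsv=cv2.cvtColor(im,cv2.COLOR_RGB2HSV)
def blobs(m,z,name):
    n,l,s,ce=cv2.connectedComponentsWithStats(m.astype(np.uint8))
    for i in range(1,n):
        if s[i,4]>12:
            cnt=np.argwhere(l==i)[:,::-1].astype(np.float32); print(name,np.round(ce[i],1),s[i],mm(onz(c,[ce[i]],z)[0][:2]),cv2.minAreaRect(cnt))
H,S,V=[hsv[...,i].astype(int) for i in range(3)]
sub=np.zeros(g.shape,bool); sub[260:310,440:500]=1
blobs(sub&(H>8)&(H<28)&(S>120)&(V>90),0.095,'brass')
sub[:]=0; sub[180:240,340:470]=1
blobs(sub&(H>20)&(H<34)&(S>150)&(V>120),0.012,'keep')
sub[:]=0; sub[270:315,205:298]=1
blobs(sub&(g>150),0.130,'pane')
blobs(sub&(g<50),0.04,'carr')
E
```

```text
front edge -0.037107438277808116 0.4391726465082213 yaw 0.03709042049146453 97 0.0003428664916171494
280 [146 146 147 147 148 152  53  24  25  30  28  26  30] [ 39  43  28  26  26  16 125 145 144 143 165 191 195 199 144]
284 [144 144 145 146 149 149  88  22  29  30  29  32  27] [ 40  41  39  24  23  21  78 144 148 145 177 196 198 199 181]
288 [185 199 198 186 200 202 109  28  41  41  41  43  42] [ 39  39  40  40  40  36  50 146 123  69  51  94 166 174 195]
brass [467.1 286.1] [463 275  10  23 175] [ 458.5 -292.9] ((467.24871826171875, 285.98223876953125), (22.514068603515625, 8.05091667175293), 85.91438293457031)
keep [429.3 207.1] [411 201  37  14 297] [ 682.4 -215.8] ((428.77032470703125, 207.1216278076172), (8.055549621582031, 37.31856155395508), 80.53767395019531)
keep [378.9 215.4] [360 209  39  14 305] [661.5 -74. ] ((378.89190673828125, 215.3513641357422), (7.89115047454834, 38.14056396484375), 80.53767395019531)
pane [213.3 271.4] [210 270   6   5  19] [506.2 366.4] ((212.5, 272.0), (4.0, 5.0), 90.0)
pane [235.1 276.7] [228 275  15   3  19] [491.7 310.2] ((235.0, 276.0), (14.
[... 640 characters left out ...]
 77] [446.6 382.3] ((207.0, 294.5), (17.0, 4.0), 90.0)
pane [233.2 310.4] [205 305  60  10 480] [405.6 315. ] ((234.5, 309.5), (59.0, 9.0), 0.0)
pane [273.5 308. ] [264 308  20   1  20] [409.9 211.9] ((273.5, 308.0), (19.0, 0.0), 180.0)
carr [255.6 292.9] [ 211  279   81   28 1376] [450.1 269.2] ((251.13662719726562, 292.5321044921875), (80.2394790649414, 26.622333526611328), 1.123302698135376)
carr [219.5 292.5] [218 286   4  14  30] [453.  367.4] ((219.49998474121094, 292.5), (1.9941091537475586, 13.191798210144043), 4.398705005645752)
carr [238.8 292.8] [238 286   3  14  20] [451.4 314.8] ((238.9010009765625, 292.4900817871094), (1.293548345565796, 13.134490966796875), 5.7105937004089355)
```

Run:
```python
from m import *
c=cam('top'); im=c['image']; g=cv2.cvtColor(im,cv2.COLOR_RGB2GRAY).astype(float)
yaw=0.0371
A=[];B=[]
for r in range(277,290):
    def cr(s,lo,hi,thr):
        v=g[r,lo:hi] if s>0 else g[r,lo:hi]
        i=np.where((v[:-1]-thr)*(v[1:]-thr)<0)[0]
        return [lo+j+(thr-v[j])/(v[j+1]-v[j]) for j in i]
    a=cr(1,336,346,90.); b=cr(1,441,450,85.)
    if a: A.append((a[-1],r))
    if b: B.append((b[0],r))
ex=np.array([np.cos(yaw),np.sin(yaw)]);ey=np.array([-np.sin(yaw),np.cos(yaw)])
WA=onz(c,A,.018)[:,:2]@ey; WB=onz(c,B,.018)[:,:2]@ey
print(mm(WA),mm(WB),'len',np.median(WA)-np.median(WB))
P=edge(g,range(346,443),280,305,110.); fx=np.median(onz(c,P,.018)[:,:2]@ex)
o=ex*(fx+.062)+ey*(np.median(WA)+np.median(WB))/2
print('rack o',mm(o),'tb',mm(o-ey*.185), 'brass in rack', [(mm((onz(c,[p],.1)[0,:2]-o)@ex),mm((onz(c,[p],.1)[0,:2]-o)@ey)) for p in([467.1,286.1],[467.1,274.8],[467.1,297.8])])
# carrier top outline at z .04
m=((g<60)).astype(np.uint8); s=np.zeros_like(m); s[272:312,206:297]=1
cn=max(cv2.findContours(m*s,cv2.RETR_EXTERNAL,cv2.CHAIN_APPROX_NONE)[0],key=cv2.contourArea)
bx=cv2.boxPoints(cv2.minAreaRect(cn)); print(bx,mm(onz(c,bx,.04)))
# 4 panes' bright-strip row extents/centres
for u0 in(214,235,255,275):
    w=g[281:304,u0-3:u0+4]; print(u0,np.round(w[11],0)); 
    col=g[276:308,u0]; print(np.round(col))
```

```text
[18.8 18.9 18.8 18.8 19.  19.2 18.7 18.7 18.9 19.1 18.4 18.2] [-270.7 -270.5 -270.3 -270.4 -270.5 -270.2 -270.5 -270.9 -270.6 -270.3
 -270.6 -270.8 -270.6] len 0.28934421423981244
rack o [ 505.2 -107.2] tb [ 512.1 -292.1] brass in rack [(np.float64(-53.5), np.float64(-182.7)), (np.float64(-24.1), np.float64(-185.0)), (np.float64(-83.9), np.float64(-180.3))]
[[211. 279.]
 [292. 279.]
 [292. 306.]
 [211. 306.]] [[490.1 390.7  40. ]
 [486.3 169.8  40. ]
 [413.1 170.5  40. ]
 [416.9 390.3  40. ]]
214 [ 55.  25. 130. 196. 186. 142.  94.]
[141. 149. 111.  29.  21.  19. 180. 210. 199. 195. 198. 199. 199. 199.
 199. 198. 196. 197. 197. 197. 197. 198. 199. 200. 197. 206. 167.  44.
  35.  29.  95. 176.]
235 [ 23. 119. 200. 190. 170.  95.  56.]
[153. 155. 119.  51.  17.   8. 186. 191. 191. 196. 193. 193. 193. 194.
 194. 193. 190. 189. 189. 190. 189. 189. 189. 175. 186. 205. 153.  20.
  33.  33.  55. 174.]
255 [ 19.  94. 199. 194. 196.  95.  40.]
[148. 151. 134.  76.  20.  16. 185. 208. 200. 193. 193. 193. 193. 194.
 193. 193. 194. 193. 193. 194. 194. 194. 194. 195. 199. 207. 151.  17.
  33.  26.  59. 177.]
275 [ 26.  43. 122. 147. 149.  46.  60.]
[148. 150. 154.  98.  16.  22. 142. 162. 145. 145. 149. 148. 147. 148.
 147. 146. 147. 146. 144. 145. 145. 145. 145. 148. 142. 155. 114.  27.
  21.  23.  14. 132.]
```

Request:
drive_tool(
  steps=[
    [1,18,28,0,-0.0427],
    [1,18,28,0,-0.0427],
    [1,18,28,0,-0.0427],
    [1,18,28,0,-0.0427],
    [1,18,28,-5,-0.0427],
    [1,18,28,-10,-0.0427],
    [1,18,28,-15,-0.0427],
    [1,18,28,-20,-0.0427],
    [1,17,28,-20,-0.0427],
    [1,17,27,-20,-0.0427],
    [1,0,0,-20,0],
    [1,0,0,0,0],
    [1,0,0,0,0],
  ],
  grip_force=20,
)

```text
clock: 1.28
position: [0.4573, -0.2796, 0.1162]
ee_rot: [-3.14, -0.06, 0.004]
force: [-0.1, -0.8, 1.2]
width: 0.103
gripper_force: 0.0
```

Run:
```python
from h import *
c=cam('side'); im=c['image']
cv2.imwrite('pics/s1.png',cv2.resize(im[200:440,180:500],None,fx=2.4,fy=2.4,interpolation=cv2.INTER_CUBIC)[:,:,::-1])
c=cam('top','t1')
s=observe();print(s['position'],s['ee_rot'],s['force'])
```

```text
[ 0.45798366 -0.28122642  0.11777558] [3.13993483e+00 5.64913323e-02 1.07560083e-03] [ 0.25420269 -0.46363895 -0.06160193]
```

View pics/s1.png

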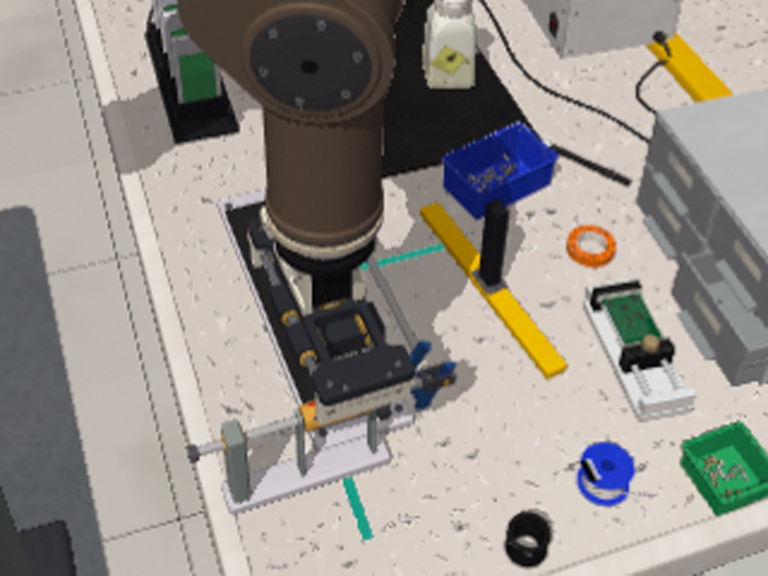

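Request:
drive_tool(
  steps=[
    [1,0,0,-7,0],
    [1,0,0,-6,0],
    [1,0,0,-2,0],
    [1,0,0,-2,0],
    [1,0,0,0,0],
    [1,0,0,0,0],
  ],
)

```text
clock: 1.88
position: [0.4581, -0.2798, 0.0997]
ee_rot: [3.141, 0.059, -0.0]
force: [-0.2, -0.0, 0.3]
width: 0.004
gripper_force: 0.0
```

Request:
drive_tool(
  steps=[
    [1,0,0,-1,0],
    [1,0,0,-1,0],
    [1,0,0,0,0],
    [1,0,0,0,0],
  ],
)

```text
clock: 2.22
position: [0.4582, -0.2797, 0.0978]
ee_rot: [3.141, 0.059, 0.0]
force: [-0.3, -0.2, 0.4]
width: 0.004
gripper_force: 0.0
```

Request:
drive_tool(
  steps=[
    [1,0,0,6,0],
    [1,0,-8,0,0],
    [1,0,0,-3,0],
    [1,0,0,-1,0],
    [1,0,0,-1,0],
    [1,0,0,0,0],
    [1,0,0,0,0],
  ],
)

```text
clock: 2.8
position: [0.4583, -0.2889, 0.0997]
ee_rot: [3.14, 0.058, 0.002]
force: [-3.5, -0.9, 12.4]
width: 0.007
gripper_force: 5.9
```

Request:
drive_tool(
  steps=[
    [1,0,0,-1,0],
    [1,0,-2,0,0],
    [1,0,-2,0,0],
    [1,0,-2,0,0],
    [1,0,0,0,0],
  ],
)

```text
clock: 3.22
position: [0.4585, -0.2916, 0.0997]
ee_rot: [-3.139, -0.061, -0.001]
force: [-8.6, 9.9, 31.4]
width: 0.006
gripper_force: 15.5
```

Request:
drive_tool(
  steps=[
    [1,0,-2,0,0],
    [1,0,-2,0,0],
    [1,0,-2,0,0],
    [1,0,-2,0,0],
    [1,0,0,0,0],
  ],
)

```text
clock: 3.63
position: [0.459, -0.3015, 0.0991]
ee_rot: [3.141, 0.06, 0.003]
force: [-2.0, 1.9, 14.5]
width: 0.006
gripper_force: 6.6
```

```bash
cat > lean.py <<'E'
from m import *
o=np.array([.5052,-.1072]);yw=.0371
ex=np.array([np.cos(yw),np.sin(yw)]);ey=np.array([-np.sin(yw),np.cos(yw)])
def rk(x,y,z): return np.r_[o+ex*x+ey*y,z]
def lean(c):
    """fit top rail: profile along rack x at several y; correlate bright/dark w/ predicted row"""
    g=cv2.cvtColor(c['image'],cv2.COLOR_RGB2GRAY).astype(np.float32)
    out=[]
    L=np.radians(np.arange(5,36,.25)); prof=np.zeros(len(L))
    for i,a in enumerate(L):
        s,co=np.sin(a),np.cos(a)
        P=proj(c,[rk(72*s*1e-3+4e-3*co,y,.018+72e-3*co-4e-3*s) for y in np.linspace(-.08,.12,80)]).astype(np.float32)
        prof[i]=cv2.remap(g,P[:,0][None],P[:,1][None],cv2.INTER_LINEAR).mean()
    return np.degrees(L),prof
if __name__=='__main__':
    c=cam('top')
    for n,cc in(('t1',dict(c,image=cv2.imread('pics/t1.png')[:,:,::-1].copy())),('now',c)):
        L,p=lean(cc); print(n,[(l,int(v)) for l,v in zip(L,p)][::4])
    s=observe();print(s['position'],s['force'])
E
python3 lean.py
```

```text
t1 [(np.float64(5.0), 163), (np.float64(6.000000000000001), 156), (np.float64(7.0), 154), (np.float64(8.0), 154), (np.float64(9.0), 151), (np.float64(10.0), 148), (np.float64(11.0), 151), (np.float64(12.000000000000002), 161), (np.float64(13.0), 172), (np.float64(14.0), 175), (np.float64(14.999999999999998), 168), (np.float64(16.0), 155), (np.float64(17.0), 144), (np.float64(18.0), 143), (np.float64(19.0), 149), (np.float64(20.0), 154), (np.float64(21.0), 154), (np.float64(22.0), 152), (np.float64(23.0), 150), (np.float64(24.000000000000004), 149), (np.float64(25.0), 148), (np.float64(26.0), 149), (np.float64(27.0), 154), (np.float64(28.0), 160), (np.float64(29.000000000000004), 160), (np.float64(29.999999999999996), 157), (np.float64(31.0), 151), (np.float64(32.0), 148), (np.float64(33.0), 148), (np.float64(34.0), 153), (np.float64(35.0), 162)]
now [(np.float64(5.0), 161), (np.float64(6.000000000000001), 162), (np.float64(7.0), 162), (np.float64(8.0), 157), (np.float64(9.0), 152), (np.float64(10.0), 153), (np.float64(11.0), 161), (np.float64(12.000000000000002), 173), (np.float64(13.0), 178), (np.float64(14.0), 173), (np.float64(14.999999999999998), 162), (np.float64(16.0), 149), (np.float64(17.0), 141), (np.float64(18.0), 142), (np.float64(19.0), 147), (np.float64(20.0), 151), (np.float64(21.0), 151), (np.float64(22.0), 152), (np.float64(23.0), 156), (np.float64(24.000000000000004), 163), (np.float64(25.0), 168), (np.float64(26.0), 168), (np.float64(27.0), 163), (np.float64(28.0), 155), (np.float64(29.000000000000004), 151), (np.float64(29.999999999999996), 152), (np.float64(31.0), 158), (np.float64(32.0), 167), (np.float64(33.0), 173), (np.float64(34.0), 175), (np.float64(35.0), 175)]
[ 0.45898505 -0.30157731  0.09903148] [-1.43502815  2.18489244 15.2464954 ]
```

Request:
drive_tool(
  steps=[
    [1,0,0,6,0],
    [1,0,7,0,0],
    [1,0,7,0,0],
    [1,0,0,-3,0],
    [1,0,0,-1,0],
    [1,0,0,-1,0],
    [1,0,0,-1,0],
    [1,0,0,0,0],
  ],
)

```text
clock: 4.35
position: [0.4583, -0.2865, 0.0985]
ee_rot: [-3.14, -0.06, 0.0]
force: [-5.4, 6.9, 18.1]
width: 0.007
gripper_force: 10.0
```

Request:
drive_tool(
  steps=[
    [1,0,-2,0,0],
    [1,0,-2,0,0],
    [1,0,-2,0,0],
    [1,0,-2,0,0],
    [1,0,-2,0,0],
    [1,0,-2,0,0],
    [1,0,-2,0,0],
    [1,0,0,0,0],
  ],
)

```text
clock: 5.02
position: [0.459, -0.3016, 0.099]
ee_rot: [3.141, 0.06, 0.003]
force: [-2.1, 2.6, 14.7]
width: 0.007
gripper_force: 6.5
```

```bash
cat > lean2.py <<'E'
from lean import *
from scipy.optimize import fsolve
def peaks(c):
    L,p=lean(c); g=[]
    for i in range(2,len(L)-2):
        if p[i]==max(p[max(0,i-8):i+9]):
            q=np.polyfit(L[i-3:i+4],p[i-3:i+4],2); g.append(-q[1]/2/q[0])
    return g
def row(c,h,a,dx):
    s,co=np.sin(a),np.cos(a); return proj(c,rk(dx+h*s+.004*co,.02,.018+h*co-.004*s))[0,1]
def both(c,lo,hi):
    r1,r2=row(c,.072,np.radians(lo),0),row(c,.072,np.radians(hi),0)
    s=fsolve(lambda v:[row(c,.028,v[0],v[1]*.01)-r1,row(c,.072,v[0],v[1]*.01)-r2],[.4,0])
    return np.degrees(s[0]),s[1]*10
if __name__=='__main__':
    c=cam('top','t3')
    for n in ('top0','t1','t3'):
        cc=dict(c,image=cv2.imread(f'pics/{n}.png')[:,:,::-1].copy()); p=peaks(cc); print(n,np.round(p,2))
        p=[x for x in p if 10<x<31]
        if len(p)>=2: print(both(cc,p[0],p[-1]))
    s=observe();print(s['position'],s['force'])
E
python3 lean2.py
```

```text
top0 [13.99 20.6  29.86]
(np.float64(19.703560015407174), np.float64(10.833800922187415))
t1 [13.8  20.62 28.65]
(np.float64(18.30534841165388), np.float64(11.191663366634854))
t3 [11.96 21.58 30.2 ]
(np.float64(23.80387730310926), np.float64(6.653354696415457))
[ 0.45900542 -0.30180916  0.09891817] [-1.69907397  1.90287896 13.82312356]
```

Run:
```python
import cv2,numpy as np
f=lambda n,sl:cv2.resize(cv2.imread(f'pics/{n}.png')[sl],None,fx=10,fy=10,interpolation=cv2.INTER_CUBIC)
L=(slice(242,272),slice(325,365))
cv2.imwrite('pics/c3.png',np.hstack([f('top0',L),f('t3',L)]))
```

```text
(no output)
```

View pics/c3.png

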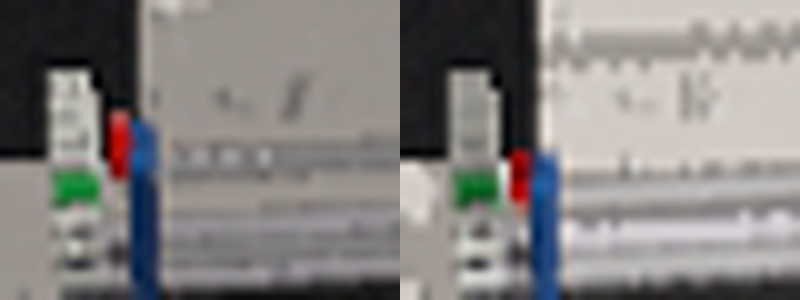

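Request:
drive_tool(
  steps=[
    [1,0,0,6,0],
    [1,0,7,0,0],
    [1,0,7,0,0],
    [1,0,0,-3,0],
    [1,0,0,-1,0],
    [1,0,0,-1,0],
    [1,0,0,-1,0],
    [1,0,0,0,0],
  ],
)

```text
clock: 5.73
position: [0.4582, -0.2865, 0.0985]
ee_rot: [-3.14, -0.061, 0.0]
force: [-5.1, 7.1, 19.8]
width: 0.001
gripper_force: 10.2
```

Request:
drive_tool(
  steps=[
    [1,0,-2,0,0],
    [1,0,-2,0,0],
    [1,0,-2,0,0],
    [1,0,-2,0,0],
    [1,0,-2,0,0],
    [1,0,0,0,0],
    [1,0,0,0,0],
  ],
)

```text
clock: 6.32
position: [0.4588, -0.2969, 0.0998]
ee_rot: [-3.141, -0.06, -0.002]
force: [-6.0, 7.5, 28.8]
width: 0.008
gripper_force: 14.1
```

Request:
drive_tool(
  steps=[
    [1,0,0,10,0],
    [1,0,0,40,0],
    [1,0,0,41,0],
    [1,0,0,40,0],
    [1,-30,0,30,0],
    [1,-30,20,0,0],
    [1,-30,20,0,0],
    [1,-30,20,0,0],
    [1,0,0,0,0],
  ],
)

```text
clock: 7.07
position: [0.3328, -0.2347, 0.2574]
ee_rot: [-3.139, -0.058, 0.006]
force: [-1.1, 0.3, 0.0]
width: 0.004
gripper_force: 0.0
```

Run:
```python
from lean2 import *
c=cam('top','t4'); print(peaks(c)); 
L,p=lean(c); print([(float(l),int(v)) for l,v in zip(L,p)][::4])
cs=cam('side','s4')
f=lambda n,sl:cv2.resize(cv2.imread(f'pics/{n}.png')[sl],None,fx=10,fy=10,interpolation=cv2.INTER_CUBIC)
a=f('t4',(slice(242,272),slice(325,365)))
b=cs['image'][235:310,280:355,::-1]; b=cv2.resize(b,(400,400),interpolation=cv2.INTER_CUBIC)
cv2.imwrite('pics/c4.png',np.hstack([np.vstack([a,np.zeros((100,400,3),np.uint8)]),b]))
```

```text
[np.float64(11.308347876800026), np.float64(19.2311125921567)]
[(5.0, 137), (6.000000000000001, 136), (7.0, 135), (8.0, 139), (9.0, 149), (10.0, 160), (11.0, 165), (12.000000000000002, 164), (13.0, 159), (14.0, 151), (14.999999999999998, 144), (16.0, 139), (17.0, 141), (18.0, 149), (19.0, 155), (20.0, 152), (21.0, 145), (22.0, 137), (23.0, 133), (24.000000000000004, 138), (25.0, 148), (26.0, 156), (27.0, 160), (28.0, 163), (29.000000000000004, 165), (29.999999999999996, 167), (31.0, 168), (32.0, 170), (33.0, 172), (34.0, 174), (35.0, 175)]
```

View pics/c4.png

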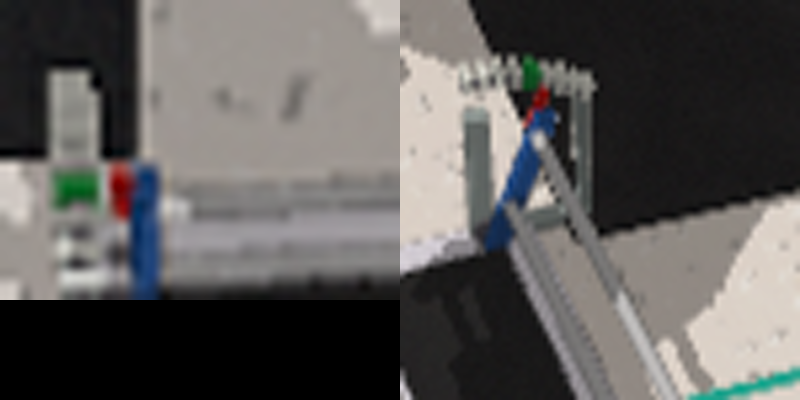

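```bash
cat > ptr.py <<'E'
from lean2 import *
def ptr(c):
    hsv=cv2.cvtColor(c['image'],cv2.COLOR_RGB2HSV); H,S,V=[hsv[...,i].astype(int) for i in range(3)]
    w=np.zeros(H.shape,bool); w[240:265,290:320]=1
    G=np.argwhere(w&(H>45)&(H<80)&(S>120))[:,::-1].astype(float); Rd=np.argwhere(w&((H<8)|(H>172))&(S>140))[:,::-1].astype(float)
    g,r=G.mean(0),Rd.mean(0)
    pt=lambda R,a,y:proj(c,rk(R*np.sin(a),y,.018+R*np.cos(a)))[0]
    print('g',g,len(G),'r',r,len(Rd),Rd.min(0),Rd.max(0))
    a0=np.radians(20)
    for R in(.095,.100): print(R,'green pred',pt(R,a0,.1635))
    for y in(.150,.154):
        for R in(.080,.088): print('ptr',y,R,[np.round(pt(R,np.radians(a),y),1).tolist() for a in(18,20,22,24)])
E
python3 -c "
from ptr import *
ptr(cam('side'))"
```

```text
g [303.94117647 248.35294118] 17 r [305.66666667 253.25      ] 12 [304. 251.] [307. 256.]
0.095 green pred [303.95082927 248.52729463]
0.1 green pred [304.53355885 246.98812724]
ptr 0.15 0.08 [[302.9, 256.3], [303.9, 256.4], [304.8, 256.4], [305.8, 256.5]]
ptr 0.15 0.088 [[303.7, 253.9], [304.8, 253.9], [305.9, 254.0], [306.9, 254.1]]
ptr 0.154 0.08 [[302.4, 255.4], [303.4, 255.4], [304.3, 255.4], [305.3, 255.5]]
ptr 0.154 0.088 [[303.2, 252.9], [304.3, 252.9], [305.4, 253.0], [306.4, 253.1]]
```

Request:
drive_tool(
  steps=[
    [1,30,-20,0,0],
    [1,30,-20,0,0],
    [1,30,-15,-30,0],
    [1,35,0,-40,0],
    [1,0,0,-40,0],
    [1,0,0,-30,0],
    [1,0,0,-9,0],
    [1,0,0,0,0],
    [1,0,0,0,0],
  ],
)

```text
clock: 7.97
position: [0.4546, -0.2922, 0.1206]
ee_rot: [3.141, 0.059, 0.0]
force: [0.7, -0.3, 1.1]
width: 0.005
gripper_force: 0.0
```

Request:
drive_tool(
  steps=[
    [1,3,2,-15,0],
    [1,0,1,-4,0],
    [1,0,0,-1,0],
    [1,0,0,-1,0],
    [1,0,0,-1,0],
    [1,0,0,0,0],
  ],
)

```text
clock: 8.47
position: [0.4576, -0.2891, 0.0999]
ee_rot: [3.14, 0.059, 0.003]
force: [-2.3, 0.8, 9.5]
width: 0.005
gripper_force: 4.6
```

Request:
drive_tool(
  steps=[
    [1,0,0,-1,0],
    [1,0,-1,0,0],
    [1,0,-2,0,0],
    [1,0,-2,0,0],
    [1,0,0,0,0],
    [1,0,0,0,0],
  ],
)

```text
clock: 8.97
position: [0.4578, -0.2927, 0.0999]
ee_rot: [-3.141, -0.061, -0.004]
force: [-5.1, 7.7, 24.4]
width: 0.008
gripper_force: 11.8
```

```bash
python3 -c "
from ptr import *
print(peaks(cam('top')))"
```

```text
[np.float64(10.62611965026295), np.float64(18.262880995843545), np.float64(29.573822021989017)]
```

Request:
drive_tool(
  steps=[
    [1,0,-1,0,0],
    [1,0,0,0,0],
    [1,0,0,20,0],
    [1,0,0,40,0],
    [1,0,0,40,0],
    [0.67,0,38,30,-0.01],
    [0.67,0,38,0,-0.01],
    [0.67,0,38,0,-0.01],
    [0.67,-1,38,0,-0.01],
    [0.67,-1,38,0,-0.01],
    [0.67,-1,38,0,-0.005],
    [0.67,-1,38,0,0],
    [0.67,-1,38,0,0],
    [0.67,-1,38,0,0],
    [0.67,-1,38,0,0],
    [0.67,0,38,0,0],
    [0.67,0,38,0,0],
    [0.67,0,38,0,0],
    [0.67,0,0,0,0],
    [0.67,0,0,0,0],
  ],
)

```text
clock: 10.68
position: [0.4496, 0.1964, 0.2236]
ee_rot: [-3.141, 0.02, -0.002]
force: [-0.2, -1.3, -0.2]
width: 0.333
gripper_force: 0.0
```

```bash
python3 -c "
from ptr import *
c=cam('side','s5');ptr(c)
print(peaks(cam('top','t5')))
s=observe();print(s['position'],s['ee_rot'],s['joints'],s['width'])
a=cv2.imread('pics/s5.png')[90:290,180:400];cv2.imwrite('pics/c5.png',cv2.resize(a,None,fx=3,fy=3,interpolation=cv2.INTER_CUBIC))
"
```

```text
g [303.89473684 248.        ] 19 r [304.76923077 253.46153846] 13 [303. 251.] [306. 257.]
0.095 green pred [303.95082927 248.52729463]
0.1 green pred [304.53355885 246.98812724]
ptr 0.15 0.08 [[302.9, 256.3], [303.9, 256.4], [304.8, 256.4], [305.8, 256.5]]
ptr 0.15 0.088 [[303.7, 253.9], [304.8, 253.9], [305.9, 254.0], [306.9, 254.1]]
ptr 0.154 0.08 [[302.4, 255.4], [303.4, 255.4], [304.3, 255.4], [305.3, 255.5]]
ptr 0.154 0.088 [[303.2, 252.9], [304.3, 252.9], [305.4, 253.0], [306.4, 253.1]]
[np.float64(10.656812689746149), np.float64(17.84806363551789), np.float64(29.232938735912192)]
[0.45007875 0.19318418 0.2232887 ] [ 3.14086178e+00 -2.80361373e-02  8.74521417e-04] [-0.26516061  0.24087263 -0.30228897  1.87879147  0.08368623  1.03385782
 -2.19074185] 0.3279619884012965
```

View pics/c5.png

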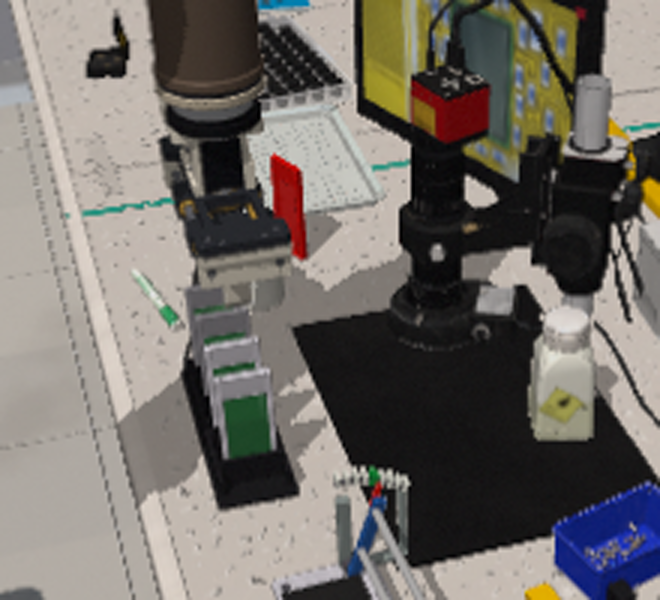

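```bash
python3 -c "
from m import *
c=cam('side')
P=np.array([[213,383],[270,371],[205,352],[259,341]])/3+[180,90]
print(mm(onz(c,P,.130)))
h=observe();print(h['joints'][6])
print(proj(c,[[.450,.204,.13]]))
"
```

```text
[[424.8 199.5 130. ]
 [477.8 201.2 130. ]
 [427.4 248.9 130. ]
 [478.9 250.5 130. ]]
-2.190883866278426
[[259.78791292 214.9843128 ]]
```

Request:
drive_tool(
  steps=[
    [0.67,1,6,0,0],
    [0.67,0,6,0,-0.01],
    [0.67,0,0,-20,0],
    [0.67,0,0,-30,0],
    [0.67,0,0,-20,0],
    [0.67,0,0,0,0],
    [0.67,0,0,0,0],
  ],
)

```text
clock: 11.42
position: [0.4505, 0.2058, 0.1526]
ee_rot: [3.14, -0.044, -0.003]
force: [0.5, -0.3, 0.9]
width: 0.331
gripper_force: 0.0
```

Request:
drive_tool(
  steps=[
    [0.67,0,-0.5,-20,0.01],
    [0.67,0,0,-20,0],
    [0.67,0,0,-12,0],
    [0.67,0,0,0,0],
    [0.9,0,0,0,0],
    [1,0,0,0,0],
    [1,0,0,0,0],
    [1,0,0,0,0],
    [1,0,0,0,0],
    [1,0,0,0,0],
  ],
  grip_force=8,
)

```text
clock: 12.25
position: [0.4517, 0.2066, 0.102]
ee_rot: [-3.14, 0.027, -0.003]
force: [-0.3, 2.5, 7.3]
width: 0.089
gripper_force: 8.0
```

Request:
drive_tool(
  steps=[
    [1,0,0,3,0],
    [1,0,0,5,0],
    [1,0,0,8,0],
    [1,0,0,12,0],
    [1,0,0,12,0],
    [1,0,0,12,0],
    [1,0,0,0,0],
  ],
  grip_force=12,
)

```text
clock: 12.83
position: [0.4519, 0.2057, 0.1553]
ee_rot: [-3.141, 0.028, -0.004]
force: [1.1, -0.2, -1.2]
width: 0.088
gripper_force: 12.0
```

Request:
drive_tool(
  steps=[
    [1,0,0,15,0],
    [1,0,0,20,0],
    [1,0,-10,20,0],
    [1,0,-20,15,0],
    [1,0,-25,0,0.1],
    [1,4,-28,0,0.11],
    [1,4,-28,0,0.11],
    [1,4,-28,0,0.11],
    [1,4,-28,0,0.11],
    [1,4,-28,0,0.11],
    [1,4,-28,0,0.11],
    [1,4,-28,0,0.11],
    [1,5,-28,0,0.11],
    [1,5,-28,0,0.11],
    [1,5,-28,0,0.11],
    [1,5,-28,0,0.11],
    [1,5,-20,0,0.11],
    [1,1,-15,0,0.11],
    [1,0,-4,0,0.096],
    [1,0,0,0,0],
  ],
)

```text
clock: 14.5
position: [0.5039, -0.1986, 0.2221]
ee_rot: [-2.177, -2.264, 0.002]
force: [0.2, 1.1, -1.9]
width: 0.086
gripper_force: 12.0
```

Request:
drive_tool(
  steps=[
    [1,0,0,0,0],
    [1,0,0,0,0],
    [1,0,0,0,0],
  ],
)

```text
clock: 14.75
position: [0.5048, -0.1954, 0.2229]
ee_rot: [-2.18, -2.262, -0.0]
force: [-0.5, 0.3, -0.9]
width: 0.085
gripper_force: 12.0
```

Request:
drive_tool(
  steps=[
    [1,-3.5,1,-20,0],
    [1,0,0,-30,0],
    [1,0,0,-25,0],
    [1,0,0,-15,0],
    [1,0,0,-10,0],
    [1,0,0,-5,0],
    [1,0,0,0,0],
    [1,0,0,0,0],
  ],
)

```text
clock: 15.42
position: [0.502, -0.1953, 0.1186]
ee_rot: [2.178, 2.262, 0.001]
force: [0.5, 0.7, -1.9]
width: 0.086
gripper_force: 12.0
```

```bash
python3 -c "
from m import *
c=cam('side');a=c['image'][180:380,220:440,::-1]
cv2.imwrite('pics/c6.png',cv2.resize(a,None,fx=3,fy=3,interpolation=cv2.INTER_CUBIC))
"
```

```text
(no output)
```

View pics/c6.png

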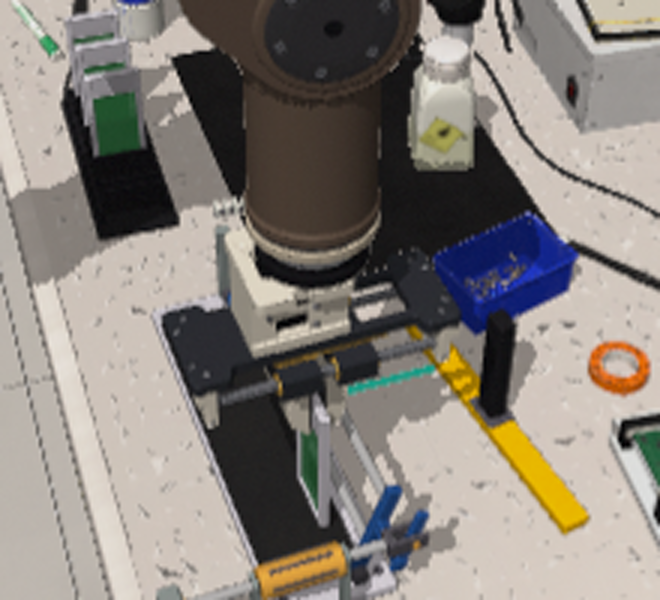

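```bash
python3 -c "
from lean import *
c=cam('side')
W=onz(c,np.array([[326,526],[316,524]])/3+[220,180],.0266)
for w in W: print(mm([(w[:2]-o)@ex,(w[:2]-o)@ey]))
w=np.array([.502,-.1953]);print(mm([(w-o)@ex,(w-o)@ey]))
"
```

```text
[  -4.7 -115.4]
[ -11.  -111.1]
[ -6.5 -87.9]
```

Request:
drive_tool(
  steps=[
    [1,0,0,-4,0],
    [1,0,0,-2,0],
    [1,0,0,-1,0],
    [1,0,0,-1,0],
    [1,0,0,0,0],
    [1,0,0,0,0],
  ],
)

```text
clock: 16.02
position: [0.5016, -0.1956, 0.1101]
ee_rot: [2.179, 2.263, 0.0]
force: [0.8, -0.9, 1.3]
width: 0.085
gripper_force: 12.0
```

Request:
drive_tool(
  steps=[
    [0.88,0,0,0,0],
    [0.84,0,0,0,0],
    [0.8,0,0,0,0],
    [0.8,0,0,0,0],
    [0.8,2,0,0,0],
    [0.8,2,0,0,0],
    [0.8,2,0,0,0],
    [0.8,2,0,0,0],
    [0.8,0,0,0,0],
    [0.8,0,0,0,0],
  ],
)

```text
clock: 16.85
position: [0.5095, -0.1953, 0.1098]
ee_rot: [-2.179, -2.263, -0.0]
force: [0.1, 0.4, 0.5]
width: 0.198
gripper_force: 0.0
```

```bash
python3 -c "
from m import *
c=cam('side');a=c['image'][260:380,270:420,::-1]
cv2.imwrite('pics/c7.png',cv2.resize(a,None,fx=5,fy=5,interpolation=cv2.INTER_CUBIC))
"
```

```text
(no output)
```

View pics/c7.png

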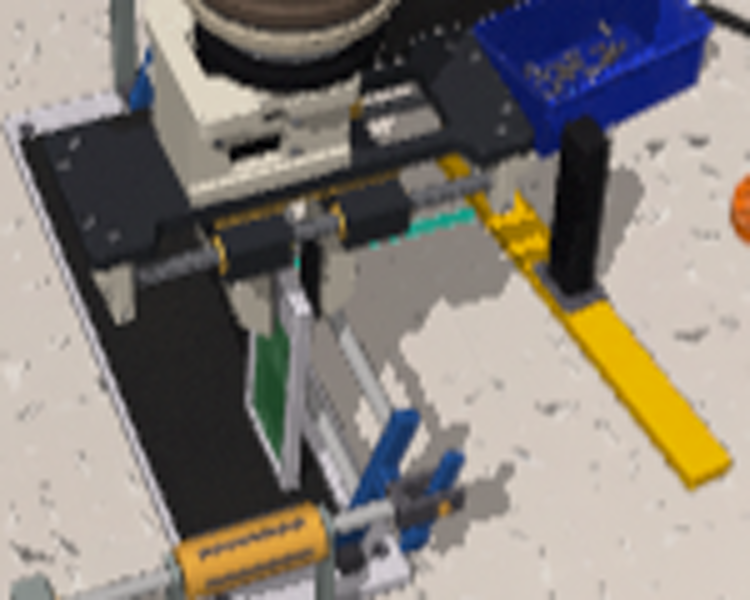

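Request:
drive_tool(
  steps=[
    [0.8,2,0.1,0,0],
    [0.8,2,0.1,0,0],
    [0.8,2,0.1,0,0],
    [0.79,2,0.1,0,0],
    [0.78,2,0,0,0],
    [0.77,2,0.1,0,0],
    [0.76,2,0.1,0,0],
    [0.75,2,0.1,0,0],
    [0.74,2,0,0,0],
    [0.74,2,0.1,0,0],
    [0.74,2,0.1,0,0],
    [0.74,2,0.1,0,0],
    [0.74,2,0.1,0,0],
    [0.74,2,0.1,0,0],
    [0.74,2,0.1,0,0],
    [0.74,2,0.1,0,0],
    [0.74,2,0,0,0],
    [0.74,0,0,0,0],
    [0.74,0,0,0,0],
  ],
)

```text
clock: 18.48
position: [0.5435, -0.194, 0.1098]
ee_rot: [-2.179, -2.263, -0.0]
force: [0.1, 0.7, -0.2]
width: 0.257
gripper_force: 0.0
```

```bash
python3 -c "
from m import *
c=cam('side');a=c['image'][260:380,270:420,::-1]
cv2.imwrite('pics/c8.png',cv2.resize(a,None,fx=5,fy=5,interpolation=cv2.INTER_CUBIC))
"
```

```text
(no output)
```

View pics/c8.png

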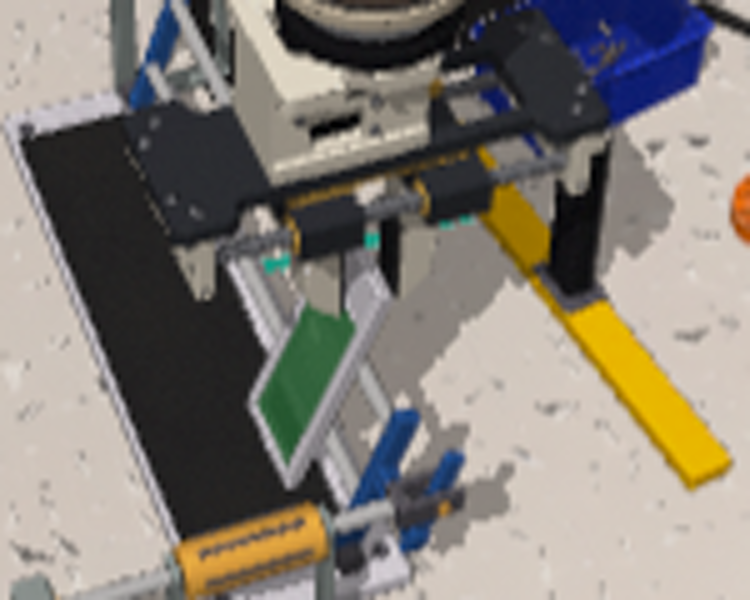

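Request:
drive_tool(
  steps=[
    [0.74,0,0,15,0],
    [0.74,0,0,25,0],
    [0.74,0,0,40,0],
    [0.7,0,0,38,0],
    [0.67,-5.5,28,0,-0.1],
    [0.67,-5.5,28,0,-0.1],
    [0.67,-5.5,28,0,-0.1],
    [0.67,-5.5,28,0,-0.1],
    [0.67,-5.5,28,0,-0.1],
    [0.67,-5.5,28,0,-0.1],
    [0.67,-5.5,28,0,-0.1],
    [0.67,-5.5,28,0,-0.1],
    [0.67,-5.5,28,0,-0.1],
    [0.67,-6,28,0,-0.1],
    [0.67,-6,28,0,-0.1],
    [0.67,-6,28,0,-0.1],
    [0.67,-6,28,0,-0.1],
    [0.67,-6,28,0,-0.1],
    [0.67,-6,28,0,-0.1],
    [0.67,-6,28,0,-0.1],
  ],
)

```text
clock: 20.2
position: [0.4513, 0.2551, 0.228]
ee_rot: [3.141, 0.006, 0.0]
force: [1.6, 0.2, -0.2]
width: 0.331
gripper_force: 0.0
```

Request:
drive_tool(
  steps=[
    [0.67,0,4,0,-0.026],
    [0.67,0,0,0,0],
    [0.67,0,0,0,0],
    [0.67,0,0,0,0],
  ],
)

```text
clock: 20.53
position: [0.4522, 0.2566, 0.2278]
ee_rot: [3.141, -0.027, -0.0]
force: [-0.2, -0.5, 0.7]
width: 0.326
gripper_force: 0.0
```

```bash
cat > pm.py <<'E'
from lean import *
c=cam('top','tp'); s=observe(); print(mm(s['position']),2*np.arctan2(s['ee_rot'][1],s['ee_rot'][0]))
# profile along rack x at pane mid y, printed as gray vs rack x at ledge height
g=cv2.cvtColor(c['image'],cv2.COLOR_RGB2GRAY).astype(np.float32)
import sys
for y in map(float,sys.argv[1:]):
    v=[]
    for x in np.arange(-.02,.07,.004):
        P=proj(c,[rk(x,y+d,.130) for d in(-.015,0,.015)]).astype(np.float32)
        v.append(int(cv2.remap(g,P[:,0][None],P[:,1][None],cv2.INTER_LINEAR).mean()))
    print(y,v)
E
python3 pm.py -.088; python3 lean2.py|tail -3
```

```text
[452.3 256.5 227.8] -0.018193799616980637
-0.088 [38, 69, 111, 69, 60, 65, 94, 114, 112, 107, 98, 138, 151, 170, 171, 161, 165, 165, 169, 171, 163, 168, 171]
t3 [10.69 17.91 29.43]
(np.float64(24.97291852866604), np.float64(4.625326574752342))
[0.45233317 0.25658829 0.22786318] [-0.39176247 -0.20167444 -0.61929816]
```

Request:
drive_tool(
  steps=[
    [0.67,0,1,-35,0],
    [0.67,0,0,-35,0],
    [0.67,0,0,-25,0],
    [0.67,0,0,-20,0],
    [0.67,0,0,-11,0],
    [0.67,0,0,0,0],
    [0.9,0,0,0,0],
    [1,0,0,0,0],
    [1,0,0,0,0],
    [1,0,0,0,0],
    [1,0,0,0,0],
    [1,0,0,0,0],
  ],
  grip_force=8,
)

```text
clock: 21.63
position: [0.4526, 0.2598, 0.103]
ee_rot: [-3.14, 0.027, -0.003]
force: [-0.5, 0.9, 6.7]
width: 0.086
gripper_force: 8.0
```

Request:
drive_tool(
  steps=[
    [1,0,0,3,0],
    [1,0,0,5,0],
    [1,0,0,10,0],
    [1,0,0,14,0],
    [1,0,0,20,0],
    [1,0,0,20,0],
    [1,0,0,25,0],
    [1,0,0,25,0],
    [1,0,0,0,0],
    [1,0,0,0,0],
  ],
  grip_force=12,
)

```text
clock: 22.47
position: [0.4525, 0.2594, 0.2258]
ee_rot: [-3.14, 0.027, -0.004]
force: [0.5, 0.3, -1.1]
width: 0.085
gripper_force: 12.0
```

Request:
drive_tool(
  steps=[
    [1,2,-15,5,0],
    [1,2,-22,0,0.08],
    [1,2,-22,0,0.09],
    [1,2,-22,0,0.09],
    [1,2,-22,0,0.09],
    [1,2,-22,0,0.09],
    [1,2,-22,0,0.09],
    [1,3,-22,0,0.09],
    [1,3,-22,0,0.09],
    [1,3,-22,0,0.09],
    [1,3,-22,0,0.09],
    [1,3,-22,0,0.09],
    [1,3,-22,0,0.09],
    [1,3,-22,0,0.09],
    [1,3,-22,0,0.09],
    [1,3,-22,0,0.09],
    [1,3,-22,0,0.09],
    [1,3,-22,0,0.09],
    [1,0,-7,0,0.106],
    [1,0,0,0,0],
  ],
)

```text
clock: 24.13
position: [0.4978, -0.1396, 0.2276]
ee_rot: [-2.176, -2.263, 0.003]
force: [-0.3, -0.7, -1.5]
width: 0.087
gripper_force: 12.0
```

Request:
drive_tool(
  steps=[
    [1,0,0,0,0],
    [1,0,0,0,0],
    [1,0,0,0,0],
  ],
)

```text
clock: 24.38
position: [0.4987, -0.1357, 0.2287]
ee_rot: [-2.179, -2.262, -0.0]
force: [0.3, 0.4, -1.6]
width: 0.088
gripper_force: 12.0
```

Request:
drive_tool(
  steps=[
    [1,0.5,-0.5,-20,0],
    [1,0,0,-30,0],
    [1,0,0,-30,0],
    [1,0,0,-20,0],
    [1,0,0,-10,0],
    [1,0,0,-4,0],
    [1,0,0,-2,0],
    [1,0,0,-1,0],
    [1,0,0,-0.5,0],
    [1,0,0,0,0],
    [1,0,0,0,0],
  ],
)

```text
clock: 25.3
position: [0.4999, -0.1376, 0.1122]
ee_rot: [2.178, 2.262, 0.001]
force: [0.1, -0.5, -1.2]
width: 0.088
gripper_force: 12.0
```

Request:
drive_tool(
  steps=[
    [1,0,0,-1,0],
    [1,0,0,-1,0],
    [1,0,0,0,0],
    [1,0,0,0,0],
  ],
)

```text
clock: 25.63
position: [0.5003, -0.1379, 0.1107]
ee_rot: [2.178, 2.261, 0.001]
force: [-1.5, -0.8, 10.5]
width: 0.09
gripper_force: 12.0
```

Request:
drive_tool(
  steps=[
    [1,0,0,0.7,0],
    [1,0,0,0,0],
    [0.88,0,0,0,0],
    [0.84,0,0,0,0],
    [0.8,0,0,0,0],
    [0.8,0,0,0,0],
    [0.8,2,0,0,0],
    [0.8,2,0,0,0],
    [0.8,2,0,0,0],
    [0.8,2,0,0,0],
    [0.8,2,0,0,0],
    [0.8,2,0.1,0,0],
    [0.8,2,0.1,0,0],
  ],
)

```text
clock: 26.72
position: [0.5137, -0.1373, 0.1101]
ee_rot: [2.179, 2.263, 0.0]
force: [0.7, 0.0, 0.1]
width: 0.199
gripper_force: 0.0
```

Request:
drive_tool(
  steps=[
    [0.79,2,0.1,0,0],
    [0.78,2,0,0,0],
    [0.77,2,0.1,0,0],
    [0.76,2,0.1,0,0],
    [0.75,2,0.1,0,0],
    [0.74,2,0,0,0],
    [0.74,2,0.1,0,0],
    [0.74,2,0.1,0,0],
    [0.74,2,0.1,0,0],
    [0.74,2,0.1,0,0],
    [0.74,2,0.1,0,0],
    [0.74,2,0.1,0,0],
    [0.74,2,0.1,0,0],
    [0.74,2,0,0,0],
    [0.74,0,0,0,0],
    [0.74,0,0,0,0],
  ],
)

```text
clock: 28.05
position: [0.5414, -0.1362, 0.1101]
ee_rot: [-2.179, -2.263, 0.0]
force: [0.0, -0.5, -0.1]
width: 0.261
gripper_force: 0.0
```

Request:
drive_tool(
  steps=[
    [0.74,0,0,15,0],
    [0.74,0,0,25,0],
    [0.74,0,0,40,0],
    [0.7,0,0,38,0],
    [0.67,-5.5,28,0,-0.1],
    [0.67,-5.5,28,0,-0.1],
    [0.67,-5.5,28,0,-0.1],
    [0.67,-5.5,28,0,-0.1],
    [0.67,-5.5,28,0,-0.1],
    [0.67,-5.5,28,0,-0.1],
    [0.67,-5.5,28,0,-0.1],
    [0.67,-5.5,28,0,-0.1],
    [0.67,-5.5,28,0,-0.1],
    [0.67,-5.5,28,0,-0.1],
    [0.67,-5.5,28,0,-0.1],
    [0.67,-5.5,28,0,-0.1],
    [0.67,-5.5,28,0,-0.1],
    [0.67,-5.5,28,0,-0.1],
    [0.67,-5.5,28,0,-0.1],
    [0.67,-5.5,28,0,-0.1],
  ],
)

```text
clock: 29.72
position: [0.4528, 0.313, 0.2281]
ee_rot: [3.141, 0.006, -0.0]
force: [0.5, 0.8, 0.4]
width: 0.329
gripper_force: 0.0
```

Request:
drive_tool(
  steps=[
    [0.67,0,0,0,-0.026],
    [0.67,0,0,0,0],
    [0.67,0,0,0,0],
    [0.67,0,0,0,0],
  ],
)

```text
clock: 30.05
position: [0.4538, 0.3104, 0.228]
ee_rot: [3.141, -0.027, 0.0]
force: [-0.2, -0.2, -0.7]
width: 0.331
gripper_force: 0.0
```

```bash
python3 -c "
from m import *
c=cam('side');a=c['image'][230:380,240:440,::-1]
cv2.imwrite('pics/c9.png',cv2.resize(a,None,fx=4,fy=4,interpolation=cv2.INTER_CUBIC))
"
```

```text
(no output)
```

View pics/c9.png

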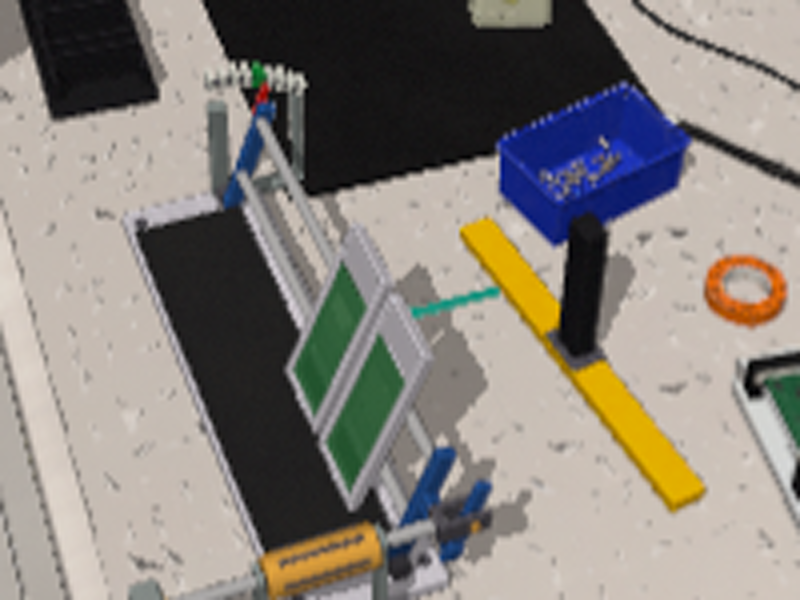

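Request:
drive_tool(
  steps=[
    [0.67,0,1,-35,0],
    [0.67,0,0,-35,0],
    [0.67,0,0,-25,0],
    [0.67,0,0,-20,0],
    [0.67,0,0,-11,0],
    [0.67,0,0,0,0],
    [0.9,0,0,0,0],
    [1,0,0,0,0],
    [1,0,0,0,0],
    [1,0,0,0,0],
    [1,0,0,0,0],
    [1,0,0,0,0],
  ],
  grip_force=8,
)

```text
clock: 31.1
position: [0.4541, 0.313, 0.1033]
ee_rot: [-3.141, 0.027, -0.003]
force: [-0.1, -1.0, 8.0]
width: 0.088
gripper_force: 8.0
```

Request:
drive_tool(
  steps=[
    [1,0,0,3,0],
    [1,0,0,5,0],
    [1,0,0,10,0],
    [1,0,0,14,0],
    [1,0,0,20,0],
    [1,0,0,20,0],
    [1,0,0,25,0],
    [1,0,0,25,0],
    [1,0,0,0,0],
    [1,0,0,0,0],
  ],
  grip_force=12,
)

```text
clock: 31.93
position: [0.454, 0.3135, 0.2262]
ee_rot: [-3.139, 0.027, -0.004]
force: [0.7, 0.2, -1.8]
width: 0.086
gripper_force: 12.0
```

Request:
drive_tool(
  steps=[
    [1,2,-15,5,0],
    [1,2,-22,0,0.08],
    [1,2,-22,0,0.09],
    [1,2,-22,0,0.09],
    [1,2,-22,0,0.09],
    [1,2,-22,0,0.09],
    [1,2,-22,0,0.09],
    [1,3,-22,0,0.09],
    [1,3,-22,0,0.09],
    [1,3,-22,0,0.09],
    [1,3,-22,0,0.09],
    [1,3,-22,0,0.09],
    [1,3,-22,0,0.09],
    [1,3,-22,0,0.09],
    [1,3,-22,0,0.09],
    [1,3,-22,0,0.09],
    [1,2,-22,0,0.09],
    [1,2,-22,0,0.09],
    [1,0,-3,0,0.106],
    [1,0,0,0,0],
  ],
)

```text
clock: 33.6
position: [0.4975, -0.0812, 0.228]
ee_rot: [-2.176, -2.264, 0.003]
force: [0.8, 0.2, -1.2]
width: 0.087
gripper_force: 12.0
```

Request:
drive_tool(
  steps=[
    [1,0,0,0,0],
    [1,0,0,0,0],
    [1,0,0,0,0],
  ],
)

```text
clock: 33.85
position: [0.4982, -0.0781, 0.2289]
ee_rot: [-2.179, -2.262, -0.0]
force: [1.2, -0.2, -0.8]
width: 0.087
gripper_force: 12.0
```

Request:
drive_tool(
  steps=[
    [1,-1,1,-20,0],
    [1,0,0,-30,0],
    [1,0,0,-30,0],
    [1,0,0,-20,0],
    [1,0,0,-10,0],
    [1,0,0,-4,0],
    [1,0,0,-2,0],
    [1,0,0,-1,0],
    [1,0,0,-1,0],
    [1,0,0,0,0],
    [1,0,0,0,0],
  ],
)

```text
clock: 34.77
position: [0.4979, -0.0782, 0.1118]
ee_rot: [2.178, 2.262, 0.001]
force: [0.6, 0.4, -0.7]
width: 0.087
gripper_force: 12.0
```

Request:
drive_tool(
  steps=[
    [1,0,0,-1,0],
    [1,0,0,0,0],
    [1,0,0,0,0],
    [0.88,0,0,0,0],
    [0.84,0,0,0,0],
    [0.8,0,0,0,0],
    [0.8,0,0,0,0],
    [0.8,2,0,0,0],
    [0.8,2,0,0,0],
    [0.8,2,0,0,0],
    [0.8,2,0,0,0],
    [0.8,2,0,0,0],
    [0.8,2,0.1,0,0],
    [0.8,2,0.1,0,0],
  ],
)

```text
clock: 35.93
position: [0.5116, -0.078, 0.1101]
ee_rot: [2.179, 2.263, 0.0]
force: [-0.0, -0.3, 0.2]
width: 0.198
gripper_force: 0.0
```

Request:
drive_tool(
  steps=[
    [0.79,2,0.1,0,0],
    [0.78,2,0,0,0],
    [0.77,2,0.1,0,0],
    [0.76,2,0.1,0,0],
    [0.75,2,0.1,0,0],
    [0.74,2,0,0,0],
    [0.74,2,0.1,0,0],
    [0.74,2,0.1,0,0],
    [0.74,2,0.1,0,0],
    [0.74,2,0.1,0,0],
    [0.74,2,0.1,0,0],
    [0.74,2,0.1,0,0],
    [0.74,2,0.1,0,0],
    [0.74,2,0,0,0],
    [0.74,0,0,0,0],
    [0.74,0,0,0,0],
  ],
)

```text
clock: 37.27
position: [0.5394, -0.0769, 0.1101]
ee_rot: [-2.179, -2.263, -0.0]
force: [-0.4, -1.2, -1.2]
width: 0.261
gripper_force: 0.0
```

Request:
drive_tool(
  steps=[
    [0.74,0,0,15,0],
    [0.74,0,0,25,0],
    [0.74,0,0,40,0],
    [0.7,0,0,38,0],
    [0.67,-5.3,27.6,0,-0.1],
    [0.67,-5.3,27.6,0,-0.1],
    [0.67,-5.3,27.6,0,-0.1],
    [0.67,-5.3,27.6,0,-0.1],
    [0.67,-5.3,27.6,0,-0.1],
    [0.67,-5.3,27.6,0,-0.1],
    [0.67,-5.3,27.6,0,-0.1],
    [0.67,-5.3,27.6,0,-0.1],
    [0.67,-5.3,27.6,0,-0.1],
    [0.67,-5.3,27.6,0,-0.1],
    [0.67,-5.3,27.6,0,-0.1],
    [0.67,-5.3,27.6,0,-0.1],
    [0.67,-5.3,27.6,0,-0.1],
    [0.67,-5.3,27.6,0,-0.1],
    [0.67,-5.3,27.6,0,-0.1],
    [0.67,-5.3,27.6,0,-0.1],
  ],
)

```text
clock: 38.93
position: [0.454, 0.3658, 0.2281]
ee_rot: [3.141, 0.006, -0.0]
force: [0.9, -0.2, 0.3]
width: 0.329
gripper_force: 0.0
```

Request:
drive_tool(
  steps=[
    [0.67,0,0,0,-0.026],
    [0.67,0,0,0,0],
    [0.67,0,0,0,0],
    [0.67,0,0,0,0],
  ],
)

```text
clock: 39.27
position: [0.4551, 0.3633, 0.228]
ee_rot: [3.141, -0.027, 0.0]
force: [-0.3, -0.8, 0.9]
width: 0.33
gripper_force: 0.0
```

Request:
drive_tool(
  steps=[
    [0.67,0,0.7,-35,0],
    [0.67,0,0,-35,0],
    [0.67,0,0,-25,0],
    [0.67,0,0,-20,0],
    [0.67,0,0,-11,0],
    [0.67,0,0,0,0],
    [0.9,0,0,0,0],
    [1,0,0,0,0],
    [1,0,0,0,0],
    [1,0,0,0,0],
    [1,0,0,0,0],
    [1,0,0,0,0],
  ],
  grip_force=8,
)

```text
clock: 40.27
position: [0.4553, 0.3656, 0.1033]
ee_rot: [-3.141, 0.027, -0.003]
force: [-0.7, -1.1, 7.0]
width: 0.089
gripper_force: 8.0
```

Request:
drive_tool(
  steps=[
    [1,0,0,3,0],
    [1,0,0,5,0],
    [1,0,0,10,0],
    [1,0,0,14,0],
    [1,0,0,20,0],
    [1,0,0,20,0],
    [1,0,0,25,0],
    [1,0,0,25,0],
    [1,0,0,0,0],
    [1,0,0,0,0],
  ],
  grip_force=12,
)

```text
clock: 41.1
position: [0.4551, 0.3662, 0.2262]
ee_rot: [-3.139, 0.027, -0.004]
force: [-1.5, -0.3, -2.8]
width: 0.087
gripper_force: 12.0
```

Request:
drive_tool(
  steps=[
    [1,2,-13,5,0],
    [1,2,-22,0,0.08],
    [1,2,-22,0,0.09],
    [1,2,-22,0,0.09],
    [1,2,-22,0,0.09],
    [1,2,-22,0,0.09],
    [1,2,-22,0,0.09],
    [1,2,-22,0,0.09],
    [1,2,-22,0,0.09],
    [1,2,-22,0,0.09],
    [1,3,-22,0,0.09],
    [1,3,-22,0,0.09],
    [1,3,-22,0,0.09],
    [1,3,-22,0,0.09],
    [1,3,-22,0,0.09],
    [1,3,-22,0,0.09],
    [1,2,-22,0,0.09],
    [1,1,-22,0,0.09],
    [1,0,0,0,0.106],
    [1,0,0,0,0],
  ],
)

```text
clock: 42.77
position: [0.4943, -0.0241, 0.2281]
ee_rot: [-2.176, -2.264, 0.003]
force: [0.9, 0.9, -1.2]
width: 0.087
gripper_force: 12.0
```

Request:
drive_tool(
  steps=[
    [1,0,0,0,0],
    [1,0,0,0,0],
    [1,0,0,0,0],
  ],
)

```text
clock: 43.02
position: [0.4953, -0.0209, 0.2289]
ee_rot: [-2.18, -2.262, 0.0]
force: [0.1, 0.8, -1.5]
width: 0.089
gripper_force: 12.0
```

Request:
drive_tool(
  steps=[
    [1,-0.5,1,-20,0],
    [1,0,0,-30,0],
    [1,0,0,-30,0],
    [1,0,0,-20,0],
    [1,0,0,-10,0],
    [1,0,0,-4,0],
    [1,0,0,-2,0],
    [1,0,0,-1,0],
    [1,0,0,-1,0],
    [1,0,0,0,0],
    [1,0,0,0,0],
  ],
)

```text
clock: 43.93
position: [0.4956, -0.0206, 0.1118]
ee_rot: [2.178, 2.262, 0.002]
force: [1.0, 0.2, -1.3]
width: 0.089
gripper_force: 12.0
```

Request:
drive_tool(
  steps=[
    [1,0,0,-1,0],
    [1,0,0,0,0],
    [1,0,0,0,0],
    [0.88,0,0,0,0],
    [0.84,0,0,0,0],
    [0.8,0,0,0,0],
    [0.8,0,0,0,0],
    [0.8,2,0,0,0],
    [0.8,2,0,0,0],
    [0.8,2,0,0,0],
    [0.8,2,0,0,0],
    [0.8,2,0,0,0],
    [0.8,2,0.1,0,0],
    [0.8,2,0.1,0,0],
  ],
)

```text
clock: 45.1
position: [0.5093, -0.0204, 0.1101]
ee_rot: [2.179, 2.263, 0.0]
force: [-0.3, -0.4, -0.2]
width: 0.199
gripper_force: 0.0
```

Request:
drive_tool(
  steps=[
    [0.79,2,0.1,0,0],
    [0.78,2,0,0,0],
    [0.77,2,0.1,0,0],
    [0.76,2,0.1,0,0],
    [0.75,2,0.1,0,0],
    [0.74,2,0,0,0],
    [0.74,2,0.1,0,0],
    [0.74,2,0.1,0,0],
    [0.74,2,0.1,0,0],
    [0.74,2,0.1,0,0],
    [0.74,2,0.1,0,0],
    [0.74,2,0.1,0,0],
    [0.74,2,0.1,0,0],
    [0.74,2,0,0,0],
    [0.74,0,0,0,0],
    [0.74,0,0,0,0],
  ],
)

```text
clock: 46.43
position: [0.5371, -0.0193, 0.11]
ee_rot: [-2.179, -2.263, 0.0]
force: [-0.4, 0.4, -0.6]
width: 0.26
gripper_force: 0.0
```

Request:
drive_tool(
  steps=[
    [0.74,0,0,15,0],
    [0.74,0,0,25,0],
    [0.74,0,0,40,0],
    [0.74,0,0,38,0],
    [0.74,-10,28,0,0],
    [0.74,-10,35,0,0],
    [0.74,-10,35,0,0],
    [0.74,-10,35,0,0],
    [0.74,-10,35,0,0],
    [0.74,0,30,0,0],
    [0.74,0,0,0,0],
    [0.74,0,0,0,0],
  ],
)

```text
clock: 47.43
position: [0.4865, 0.1806, 0.2281]
ee_rot: [-2.174, -2.267, -0.0]
force: [-0.7, -0.8, 0.4]
width: 0.26
gripper_force: 0.0
```

```bash
cat > kp.py <<'E'
from lean import *
def keeper(c,z=.012):
    hsv=cv2.cvtColor(c['image'],cv2.COLOR_RGB2HSV);H,S,V=[hsv[...,i].astype(int) for i in range(3)]
    w=np.zeros(H.shape,np.uint8); w[180:305,335:470]=1
    m=w*((H>20)&(H<34)&(S>150)&(V>80)).astype(np.uint8); m[270:300,458:475]=0
    m=cv2.morphologyEx(m,cv2.MORPH_OPEN,np.ones((3,3),np.uint8))
    pts=np.argwhere(m)[:,::-1].astype(np.float32)
    r=cv2.minAreaRect(pts); b=cv2.boxPoints(r); W=onz(c,b,z)[:,:2]; ce=onz(c,[r[0]],z)[0,:2]
    L=[np.linalg.norm(W[(i+1)%4]-W[i]) for i in range(4)]; i=int(np.argmax(L)); d=W[(i+1)%4]-W[i]
    if d[1]<0: d=-d
    return ce,np.arctan2(-d[0],d[1]),max(L),min(L),r
if __name__=='__main__':
    c=cam('top','tk'); print(keeper(c))
    cs=cam('side'); hsv=cv2.cvtColor(cs['image'],cv2.COLOR_RGB2GRAY)
    a=cs['image'][230:380,240:440,::-1]
    cv2.imwrite('pics/c10.png',cv2.resize(a,None,fx=4,fy=4,interpolation=cv2.INTER_CUBIC))
E
python3 kp.py
```

```text
(array([ 0.67185059, -0.14367791]), np.float64(0.14909583765809348), np.float64(0.2477880859170789), np.float64(0.022774520079037096), ((403.6351623535156, 211.31082153320312), (8.055549621582031, 88.28225708007812), 80.53767395019531))
```

View pics/c10.png

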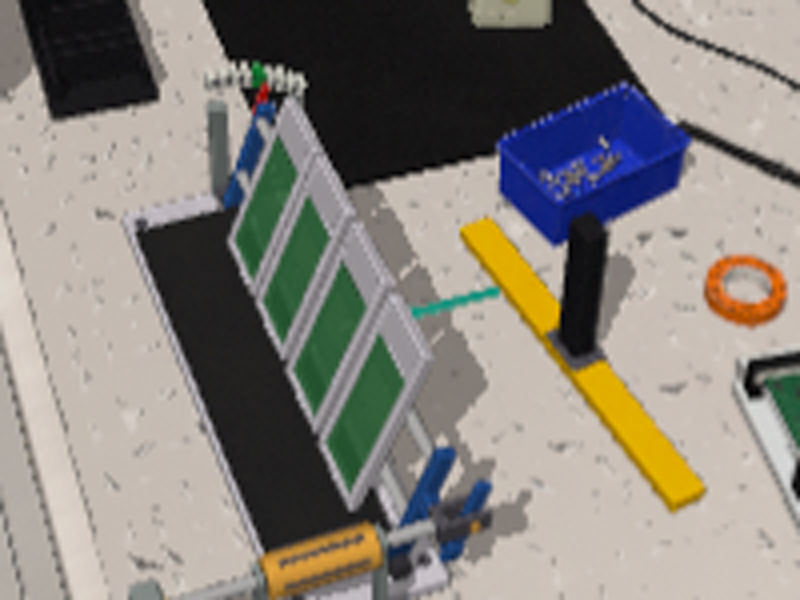

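Request:
drive_tool(
  steps=[
    [0.6,5,-36,0,0.012],
    [0.6,5,-36,0,0.012],
    [0.6,5,-36,0,0.012],
    [0.6,5,-36,0,0.012],
    [0.6,5,-36,0,0.012],
    [0.6,10,-36,0,0.012],
    [0.6,20,-36,0,0.012],
    [0.6,25,-36,0,0.012],
    [0.6,25,-28,0,0.012],
    [0.6,27,-8,0,0.004],
    [0.6,27,0,0,0],
    [0.6,27,0,0,0],
    [0.6,0,0,0,0],
    [0.6,0,0,0,0],
    [0.6,0,0,0,0],
  ],
)

```text
clock: 48.78
position: [0.6708, -0.145, 0.2276]
ee_rot: [-2.05, -2.379, 0.002]
force: [-1.1, 0.2, -0.3]
width: 0.398
gripper_force: 0.0
```

```bash
python3 -c "
from kp import *
c=cam('top'); print(keeper(c)[:4]); cs=cam('side'); 
s=observe();print(s['position'],2*np.arctan2(s['ee_rot'][1],s['ee_rot'][0]))
# side view: upright top centre (crop px) ray at z=.12
w=np.array([[588,222]])/4+[240,230]; print(mm(onz(cs,w,.12)))
"
```

```text
(array([ 0.60423893, -0.0881337 ]), np.float64(0.14917643163422104), np.float64(0.10767106726896179), np.float64(0.02215905942847362))
[ 0.67072584 -0.14454546  0.22828846] -4.563720624006423
[[ 673.9 -144.   120. ]]
```

Request:
drive_tool(
  steps=[
    [0.6,-20,30,0,0],
    [0.6,-20,36,0,0],
    [0.6,-20,36,0,0],
    [0.6,-20,36,0,0],
    [0.6,-20,36,0,0],
    [0.6,-20,36,0,0],
    [0.6,-20,36,0,0],
    [0.6,-20,36,0,0],
    [0.6,0,0,0,0],
    [0.6,0,0,0,0],
  ],
)

```text
clock: 49.72
position: [0.5101, 0.1405, 0.229]
ee_rot: [2.042, 2.386, 0.001]
force: [0.8, -0.5, 0.0]
width: 0.403
gripper_force: 0.0
```

```bash
python3 -c "
from kp import *
c=cam('top','tk2'); print(keeper(c)); cs=cam('side','sk2'); 
s=observe();print(s['position'])
# black upright in side view: list dark px blob near predicted
ce,yw,_,_,_=keeper(c)
print(proj(cs,[[*ce,.12],[*ce,.012]]),proj(c,[[*ce,.12]]))
a=np.hstack([cs['image'][230:380,240:440,::-1],c['image'][190:340,320:520,::-1]])
cv2.imwrite('pics/c11.png',cv2.resize(a,None,fx=2,fy=2,interpolation=cv2.INTER_CUBIC))
"
```

```text
(array([ 0.61465938, -0.15746696]), np.float64(0.14917121654013965), np.float64(0.2478338058505589), np.float64(0.022155818898292285), ((409.16217041015625, 231.4729461669922), (7.891149520874023, 88.61105346679688), 80.53767395019531))
[0.51186155 0.13730196 0.22850245]
[[365.52656825 295.30379618]
 [362.99628804 326.29033798]] [[414.75875129 226.70949316]]
```

Request:
drive_tool(
  steps=[
    [0.6,10,-36,0,0],
    [0.6,10,-36,0,0],
    [0.6,13,-36,0,0],
    [0.6,14,-36,0,0],
    [0.6,14,-36,0,0],
    [0.6,14,-36,0,0],
    [0.6,14,-36,0,0],
    [0.6,14,-36,0,0],
    [0.6,0,-7,0,0],
    [0.6,0,0,0,0],
    [0.6,0,0,0,0],
    [0.6,0,0,0,0],
  ],
)

```text
clock: 50.82
position: [0.6144, -0.1558, 0.2281]
ee_rot: [-2.048, -2.381, -0.001]
force: [-0.3, 0.9, -0.1]
width: 0.398
gripper_force: 0.0
```

```bash
python3 -c "
from kp import *
c=cam('top'); print(keeper(c)[:4]); s=observe();print(s['position'],2*np.arctan2(s['ee_rot'][1],s['ee_rot'][0])+2*np.pi)
"
```

```text
(array([ 0.60423893, -0.0881337 ]), np.float64(0.14917643163422104), np.float64(0.10767106726896179), np.float64(0.02215905942847362))
[ 0.61459515 -0.15527802  0.22818512] 1.7220219344604875
```

Request:
drive_tool(
  steps=[
    [0.6,1,-2,-30,0],
    [0.6,0,0,-35,0],
    [0.6,0,0,-30,0],
    [0.6,0,0,-25,0],
    [0.6,0,0,-17,0],
    [0.6,0,0,0,0],
    [0.8,0,0,0,0],
    [1,0,0,0,0],
    [1,0,0,0,0],
    [1,0,0,0,0],
    [1,0,0,0,0],
  ],
  grip_force=20,
)

```text
clock: 51.78
position: [0.6167, -0.1585, 0.0928]
ee_rot: [2.048, 2.38, 0.002]
force: [-1.0, 0.8, 6.8]
width: 0.172
gripper_force: 20.0
```

Request:
drive_tool(
  steps=[
    [1,0,0,3,0],
    [1,0,0,10,0],
    [1,0,0,30,0],
    [1,0,0,35,0],
    [1,0,0,35,0],
    [1,0,0,35,0],
    [1,0,0,25,0],
    [1,-10,3,0,-0.01],
    [1,-20,7,0,-0.02],
    [1,-20,7,0,-0.02],
    [1,-20,7,0,-0.02],
    [1,-20,7,0,-0.02],
    [1,-20,7,0,-0.024],
    [1,-20,7,0,0],
    [1,-17,4,0,0],
    [1,0,0,0,0],
    [1,0,0,0,0],
    [1,0,0,0,0],
  ],
  grip_force=35,
)

```text
clock: 53.28
position: [0.4693, -0.1097, 0.2648]
ee_rot: [2.181, 2.26, 0.001]
force: [-0.2, -0.0, -3.4]
width: 0.17
gripper_force: 35.0
```

```bash
python3 -c "
from kp import *
c=cam('top','tk3'); 
s=observe();p=s['position'];print(p,s['force'],2*np.arctan2(s['ee_rot'][1],s['ee_rot'][0]))
hsv=cv2.cvtColor(c['image'],cv2.COLOR_RGB2HSV);H,S,V=[hsv[...,i].astype(int) for i in range(3)]
m=((H>20)&(H<34)&(S>150)&(V>80)); m[:200]=0;m[340:]=0;m[:,:310]=0;m[:,462:]=0
q=np.argwhere(m)[:,::-1]; a=q[q[:,0]==q[:,0].min()].mean(0); b=q[q[:,0]==q[:,0].max()].mean(0)
A,B=onz(c,[a,b],p[2]-.0928+.012)[:,:2]; print(a,b,mm(A),mm(B),np.linalg.norm(A-B),mm((A+B)/2), np.arctan2(-(A-B)[0],(A-B)[1]))
"
```

```text
[ 0.46951876 -0.10973538  0.26457442] [-0.04259802  0.34301595 -3.30523189] 1.6065290927498235
[351.  285.5] [394. 284.] [462.9  14.2] [464.9 -92.3] 0.10649613294126496 [463.9 -39.1] 0.018982520756382612
```

Request:
drive_tool(
  steps=[
    [1,0,1,-30,0],
    [1,0,0,-35,0],
    [1,0,0,-35,0],
    [1,0,0,-25,0],
    [1,0,0,-15,0],
    [1,0,0,-7,0],
    [1,0,0,-3,0],
    [1,0,0,-1,0],
    [1,0,0,0,0],
    [1,0,0,0,0],
  ],
)

```text
clock: 54.17
position: [0.4698, -0.1087, 0.1141]
ee_rot: [2.18, 2.26, 0.002]
force: [0.4, 0.1, -3.0]
width: 0.173
gripper_force: 35.0
```

Request:
drive_tool(
  steps=[
    [1,0,0,-2,0],
    [1,2,0.1,0,0],
    [1,2,0.1,0,0],
    [1,2,0.1,0,0],
    [1,2,0.1,0,0],
    [1,1,0,0,0],
    [1,0,0,0,0],
    [1,0,0,0,0],
  ],
)

```text
clock: 54.83
position: [0.4778, -0.1081, 0.111]
ee_rot: [-2.181, -2.261, 0.0]
force: [0.2, 0.2, -2.9]
width: 0.173
gripper_force: 35.0
```

Request:
drive_tool(
  steps=[
    [1,1,0,0.5,0],
    [1,1,0.1,0,0],
    [1,1,0,0,0],
    [1,0,0,0,0],
    [1,0,0,0,0],
  ],
)

```text
clock: 55.25
position: [0.4809, -0.108, 0.1116]
ee_rot: [2.181, 2.261, 0.0]
force: [0.3, 0.7, -3.6]
width: 0.173
gripper_force: 35.0
```

Request:
drive_tool(
  steps=[
    [1,1,0,0,0],
    [1,1,0.1,0,0],
    [1,0,0,0,0],
    [1,0,0,0,0],
  ],
)

```text
clock: 55.58
position: [0.4829, -0.1079, 0.1116]
ee_rot: [2.181, 2.261, 0.0]
force: [0.1, -0.1, -3.0]
width: 0.169
gripper_force: 35.0
```

Request:
drive_tool(
  steps=[
    [1,1,0,0,0],
    [1,0,0,0,0],
    [1,0,0,0,0],
  ],
)

```text
clock: 55.83
position: [0.4837, -0.1079, 0.1115]
ee_rot: [-2.181, -2.261, 0.0]
force: [-1.0, -0.1, -2.6]
width: 0.173
gripper_force: 35.0
```

Request:
drive_tool(
  steps=[
    [1,1,0,0,0],
    [1,0,0,0,0],
    [1,0,0,0,0],
  ],
)

```text
clock: 56.08
position: [0.4842, -0.108, 0.1114]
ee_rot: [-2.181, -2.26, 0.001]
force: [-2.6, 0.5, -2.2]
width: 0.172
gripper_force: 35.0
```

Request:
drive_tool(
  steps=[
    [1,1,0,0,0],
    [1,0,0,0,0],
    [1,0,0,0,0],
  ],
)

```text
clock: 56.33
position: [0.4851, -0.108, 0.1113]
ee_rot: [-2.18, -2.26, 0.002]
force: [-4.4, 0.3, -1.1]
width: 0.172
gripper_force: 35.0
```

Request:
drive_tool(
  steps=[
    [1,1,0,0,0],
    [1,0,0,0,0],
    [1,0,0,0,0],
  ],
)

```text
clock: 56.58
position: [0.4867, -0.1079, 0.1114]
ee_rot: [-2.181, -2.261, 0.0]
force: [-4.3, -0.3, -4.8]
width: 0.17
gripper_force: 35.0
```

```bash
python3 -c "
from kp import *
print(observe()['force'])
cs=cam('side','se'); c=cam('top','te')
# pane end-on lean: side view white edge of nearest pane (y=-115) ; print crop
a=np.hstack([cs['image'][300:375,295:395,::-1],c['image'][235:310,350:450,::-1]])
cv2.imwrite('pics/c12.png',cv2.resize(a,None,fx=4,fy=4,interpolation=cv2.INTER_CUBIC))
"
```

```text
[-4.34458251 -0.3410223  -4.7946691 ]
```

View pics/c12.png

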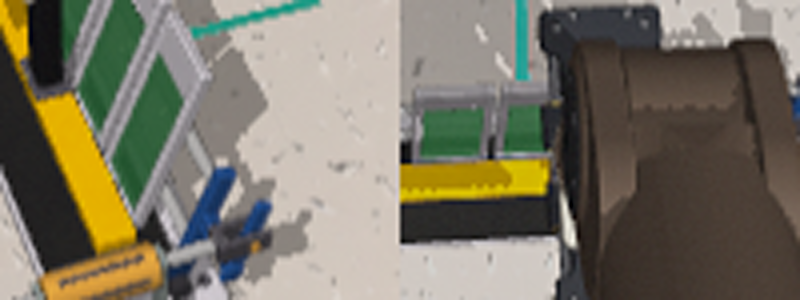

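Request:
drive_tool(
  steps=[
    [1,1,0,0,0],
    [1,0,0,0,0],
    [1,0,0,0,0],
  ],
)

```text
clock: 56.93
position: [0.4873, -0.1079, 0.1114]
ee_rot: [-2.18, -2.26, 0.001]
force: [-4.5, -0.2, -3.7]
width: 0.171
gripper_force: 35.0
```

```bash
cat > tp.py <<'E'
from kp import *
c=cam('top','tn')
for n in('tk','te','tn'):
    g=cv2.cvtColor(cv2.imread(f'pics/{n}.png'),cv2.COLOR_BGR2GRAY).astype(np.float32)
    for y in(.087,.029):
        v=[]
        X=np.arange(.020,.062,.003)
        for x in X:
            P=proj(c,[rk(x,y+d,.131) for d in np.linspace(-.015,.015,13)]).astype(np.float32)
            v.append(int(cv2.remap(g,P[:,0][None],P[:,1][None],cv2.INTER_LINEAR).mean()))
        print(n,y,v)
s=observe();print(s['position'],s['force'])
E
python3 tp.py
```

```text
tk 0.087 [91, 127, 151, 155, 171, 175, 162, 146, 152, 150, 150, 150, 150, 150]
tk 0.029 [93, 128, 151, 152, 167, 175, 157, 141, 142, 139, 140, 143, 143, 143]
te 0.087 [88, 98, 101, 110, 139, 139, 145, 154, 153, 153, 152, 152, 153, 153]
te 0.029 [64, 83, 88, 90, 109, 110, 114, 112, 109, 107, 108, 105, 97, 91]
tn 0.087 [88, 97, 100, 111, 139, 138, 145, 154, 153, 153, 152, 152, 152, 153]
tn 0.029 [61, 75, 83, 90, 109, 109, 113, 112, 110, 106, 108, 105, 97, 91]
[ 0.48729217 -0.1079279   0.11139555] [-6.17112029  0.18141218 -3.50833024]
```

```bash
cat > ke.py <<'E'
from kp import *
c=cam('top','tq'); im=c['image'].astype(np.float32)
yel=im[...,0]-im[...,2]   # R-B: yellow high
g=cv2.cvtColor(c['image'],cv2.COLOR_RGB2GRAY).astype(np.float32)
Y=np.linspace(.03,.11,40)
def prof(img,X,z):
    return np.array([cv2.remap(img,*[p[None] for p in proj(c,[rk(x,y,z) for y in Y]).astype(np.float32).T],cv2.INTER_LINEAR).mean() for x in X])
X=np.arange(-.045,.005,.0005); p=prof(yel,X,.030); h=p.max()/2
i=np.where((p[:-1]-h)*(p[1:]-h)<0)[0]; print('keeper edges',[round(1000*(X[j]+.0005*(h-p[j])/(p[j+1]-p[j])),1) for j in i],p.max())
X=np.arange(-.075,-.045,.0005); p=prof(g,X,.018); h=(p.max()+p.min())/2
i=np.where((p[:-1]-h)*(p[1:]-h)<0)[0]; print('ledge front',1000*X[i],p.max(),p.min())
print(np.round(prof(g,np.arange(-.02,.045,.003),.02)))
E
python3 ke.py
```

```text
keeper edges [np.float64(-32.7), np.float64(-9.0)] 214.74417
ledge front [-62.5] 201.84497 36.78855
[139. 140. 142. 141. 126. 120.  96.  82.  77.  80.  89.  97.  97.  99.
 100.  97.  97. 103. 104. 119. 142. 140.]
```

Request:
drive_tool(
  steps=[
    [1,0.7,0,0,0],
    [1,0,0,0,0],
    [1,0,0,0,0],
  ],
)

```text
clock: 57.28
position: [0.4876, -0.1079, 0.1114]
ee_rot: [-2.18, -2.26, 0.002]
force: [-5.9, -0.6, -2.1]
width: 0.172
gripper_force: 35.0
```

```bash
python3 ke.py|head -1; python3 tp.py|tail -3
```

```text
keeper edges [np.float64(-32.5), np.float64(-8.9)] 214.72417
tn 0.087 [89, 97, 100, 113, 141, 137, 144, 154, 153, 153, 152, 152, 152, 152]
tn 0.029 [59, 71, 84, 90, 109, 109, 111, 111, 110, 106, 108, 107, 100, 92]
[ 0.48761994 -0.10792271  0.11134865] [-5.75401814  0.18606862 -2.48724634]
```

Request:
drive_tool(
  steps=[
    [1,1,0,0,0],
    [1,0,0,0,0],
    [1,0,0,0,0],
    [1,0,0,0,0],
  ],
)

```text
clock: 57.72
position: [0.4886, -0.1079, 0.1112]
ee_rot: [-2.18, -2.26, 0.002]
force: [-5.9, 0.3, -4.8]
width: 0.176
gripper_force: 35.0
```

```bash
python3 ke.py|head -1; python3 tp.py|tail -3
```

```text
keeper edges [np.float64(-31.6), np.float64(-7.9)] 213.25488
tn 0.087 [95, 100, 121, 142, 141, 146, 154, 153, 153, 153, 152, 152, 152, 153]
tn 0.029 [62, 70, 94, 108, 108, 108, 112, 111, 109, 106, 107, 108, 103, 95]
[ 0.48861953 -0.10793791  0.11123496] [-4.37976878 -0.15172656 -4.98202224]
```

Request:
drive_tool(
  steps=[
    [1,-1,0,0,0],
    [1,-1,0,0,0],
    [1,-0.5,0,0,0],
    [1,0,0,0,0],
    [1,0,0,0,0],
    [1,0,0,0,0],
  ],
)

```text
clock: 58.32
position: [0.4877, -0.1079, 0.1119]
ee_rot: [2.18, 2.26, 0.001]
force: [-1.1, 0.4, -2.0]
width: 0.171
gripper_force: 35.0
```

```bash
python3 ke.py|head -1; python3 tp.py|tail -3
```

```text
keeper edges [np.float64(-31.7), np.float64(-7.9)] 210.6138
tn 0.087 [95, 100, 119, 141, 140, 146, 154, 153, 153, 153, 152, 152, 152, 152]
tn 0.029 [63, 73, 93, 108, 109, 108, 111, 111, 110, 107, 108, 108, 98, 92]
[ 0.48764431 -0.10793149  0.11186685] [-0.47410625  0.18213844 -3.66567416]
```

Request:
drive_tool(
  steps=[
    [1,-0.7,0,0,0],
    [1,-0.7,0,0,0],
    [1,0,0,0,0],
    [1,0,0,-0.5,0],
    [1,0,0,-0.5,0],
    [1,0,0,0,0],
    [1,0,0,0,0],
  ],
)

```text
clock: 59.0
position: [0.486, -0.1079, 0.1108]
ee_rot: [2.181, 2.261, 0.001]
force: [0.1, 0.4, -0.1]
width: 0.17
gripper_force: 35.0
```

```bash
python3 ke.py|head -1; python3 tp.py|tail -3
```

```text
keeper edges [np.float64(-33.1), np.float64(-9.2)] 211.03706
tn 0.087 [88, 98, 101, 110, 138, 139, 145, 153, 153, 153, 152, 152, 152, 152]
tn 0.029 [65, 83, 84, 91, 111, 109, 112, 111, 110, 107, 106, 103, 96, 91]
[ 0.48596586 -0.1079414   0.11076096] [ 0.38658416  0.01555576 -0.37917577]
```

Request:
drive_tool(
  steps=[
    [1,0,0,-0.4,0],
    [1,0,0,0,0],
    [0.8,0,0,0,0],
    [0.76,0,0,0,0],
    [0.76,0,0,0,0],
    [0.76,0,0,0,0],
    [0.76,0,0,10,0],
    [0.76,0,0,20,0],
    [0.76,0,0,35,0],
    [0.76,0,0,35,0],
    [0.76,-10,30,20,0],
    [0.76,-10,35,0,0],
    [0.76,-10,35,0,0],
    [0.76,-10,35,0,0],
    [0.76,0,35,0,0],
    [0.76,0,35,0,0],
    [0.76,0,35,0,0],
    [0.76,0,0,0,0],
    [0.76,0,0,0,0],
  ],
)

```text
clock: 60.68
position: [0.4453, 0.1342, 0.2309]
ee_rot: [-2.176, -2.266, -0.001]
force: [0.1, -1.1, 0.5]
width: 0.243
gripper_force: 0.0
```

```bash
python3 ke.py; python3 tp.py|tail -3; python3 -c "
from kp import *
from lean2 import peaks
from ptr import ptr
c=cam('top','tf'); ptr(cam('side','sf'))
im=c['image'].astype(np.float32); yel=im[...,0]-im[...,2]
for x in(-.026,-.020):
    X=np.arange(-.14,.14,.0005); P=proj(c,[rk(x,y,.030) for y in X]).astype(np.float32); p=cv2.remap(yel,P[:,0][None],P[:,1][None],cv2.INTER_LINEAR)[0]
    i=np.where(p>100)[0]; print('keeper y',X[i[0]],X[i[-1]])
def fr(y):
    X=np.arange(-.045,.005,.0005); P=proj(c,[rk(x,y,.030) for x in X]).astype(np.float32); p=cv2.remap(yel,P[:,0][None],P[:,1][None],cv2.INTER_LINEAR)[0]
    i=np.where(p>100)[0]; return X[i[0]],X[i[-1]]
print([fr(y) for y in(-.1,-.06,.06,.1)])
g=cv2.cvtColor(c['image'],cv2.COLOR_RGB2GRAY).astype(np.float32)
for y in(.087,.029,-.029,-.087):
    print(y,[int(cv2.remap(g,*[q[None] for q in proj(c,[rk(x,y+d,.131) for d in np.linspace(-.015,.015,13)]).astype(np.float32).T],cv2.INTER_LINEAR).mean()) for x in np.arange(.02,.062,.003)])
"
```

```text
keeper edges [np.float64(-33.1), np.float64(-8.9)] 211.50337
ledge front [-62.5] 198.41106 35.59939
[169. 169. 170. 164. 137. 135. 102.  89.  85.  87.  94. 102. 101. 103.
 105. 104. 119. 142. 144. 157. 176. 167.]
tn 0.087 [92, 130, 148, 157, 181, 173, 157, 148, 150, 149, 149, 149, 149, 149]
tn 0.029 [94, 130, 148, 160, 182, 172, 155, 141, 141, 138, 139, 143, 142, 142]
[0.44564976 0.13137739 0.23048373] [ 0.17436364 -0.32851533 -0.03170452]
g [303.89473684 248.        ] 19 r [304.76923077 253.46153846] 13 [303. 251.] [306. 257.]
0.095 green pred [303.95082927 248.52729463]
0.1 green pred [304.53355885 246.98812724]
ptr 0.15 0.08 [[302.9, 256.3], [303.9, 256.4], [304.8, 256.4], [305.8, 256.5]]
ptr 0.15 0.088 [[303.7, 253.9], [304.8, 253.9], [305.9, 254.0], [306.9, 254.1]]
ptr 0.154 0.08 [[302.4, 255.4], [303.4, 255.4], [304.3, 255.4], [305.3, 255.5]]
ptr 0.154 0.088 [[303.2, 252.9], [304.3, 252.9], [305.4, 253.0], [306.4, 253.1]]
keeper y -0.124 0.12550000000000022
keeper y -0.124 0.12550000000000022
[(np.float64(-0.03399999999999999), np.float64(-0.009499999999999967)), (np.float64(-0.03299999999999999), np.float64(-0.008999999999999966)), (np.float64(-0.03299999999999999), np.float64(-0.008499999999999966)), (np.float64(-0.03249999999999999), np.float64(-0.008999999999999966))]
0.087 [92, 130, 148, 157, 181, 173, 157, 149, 150, 149, 149, 149, 149, 149]
0.029 [94, 130, 148, 160, 182, 172, 155, 141, 141, 138, 139, 142, 142, 142]
-0.029 [94, 131, 148, 158, 178, 171, 151, 147, 145, 140, 147, 148, 148, 148]
-0.087 [95, 132, 148, 154, 173, 171, 162, 169, 167, 167, 169, 177, 176, 170]
```

```bash
python3 -c "
from cell import arm
print(arm.sign_off())"
```

```text
the job is handed in; nothing more can be done
None
```

The job is handed in. The backrest reads about 20° at the green mark, all four panes lean side by side against it with their feet on the ledge, and the keeper bar lies centred (within 1 mm) against their feet. The keeper was knocked about 6 cm aside during the run, so I found it again before gripping it.

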